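# Pack the machine-guard crate

## Task

Get the crate ready for the machine-guard job: stand every loose levelling foot from the bench upright in a free cell of the crate, one to a cell, leaving the foot that is already packed in a cell of its own. Move the steel offcuts that lie on the door hinge aside within their bin, then take the hinge out and lay it flat in the crate's long compartment. All the offcuts must end up lying in the bin, below its rim, and the other things on the bench must stay where they are.

Things in the scene. Friction and masses are not known exactly. Their poses are not given: they have to be found in the camera images.
- foot0: zinc-plated levelling foot standing upright: round base 64 mm diameter and 22 mm high, a 38 mm nut on it up to 34 mm, then a plain round spindle 24 mm diameter up to 115 mm; heavy at the bottom, 0.3 to 0.55 kg; origin at the centre of its underside, z up its axis. Starts on the open bench between crate and bin; two or three of foot0..foot2 are present (None from the start = absent).
- foot1: zinc-plated levelling foot standing upright: round base 64 mm diameter and 22 mm high, a 38 mm nut on it up to 34 mm, then a plain round spindle 24 mm diameter up to 115 mm; heavy at the bottom, 0.3 to 0.55 kg; origin at the centre of its underside, z up its axis. Starts on the open bench between crate and bin; two or three of foot0..foot2 are present (None from the start = absent).
- foot2: zinc-plated levelling foot standing upright: round base 64 mm diameter and 22 mm high, a 38 mm nut on it up to 34 mm, then a plain round spindle 24 mm diameter up to 115 mm; heavy at the bottom, 0.3 to 0.55 kg; origin at the centre of its underside, z up its axis. Starts on the open bench between crate and bin; two or three of foot0..foot2 are present (None from the start = absent).
- packed0: zinc-plated levelling foot standing upright: round base 64 mm diameter and 22 mm high, a 38 mm nut on it up to 34 mm, then a plain round spindle 24 mm diameter up to 115 mm; heavy at the bottom, 0.3 to 0.55 kg; origin at the centre of its underside, z up its axis. Already packed in one of the crate's cells; exactly one of packed0..packed3 is present (None from the start = absent).
- packed1: zinc-plated levelling foot standing upright: round base 64 mm diameter and 22 mm high, a 38 mm nut on it up to 34 mm, then a plain round spindle 24 mm diameter up to 115 mm; heavy at the bottom, 0.3 to 0.55 kg; origin at the centre of its underside, z up its axis. Already packed in one of the crate's cells; exactly one of packed0..packed3 is present (None from the start = absent).
- packed2: zinc-plated levelling foot standing upright: round base 64 mm diameter and 22 mm high, a 38 mm nut on it up to 34 mm, then a plain round spindle 24 mm diameter up to 115 mm; heavy at the bottom, 0.3 to 0.55 kg; origin at the centre of its underside, z up its axis. Already packed in one of the crate's cells; exactly one of packed0..packed3 is present (None from the start = absent).
- packed3: zinc-plated levelling foot standing upright: round base 64 mm diameter and 22 mm high, a 38 mm nut on it up to 34 mm, then a plain round spindle 24 mm diameter up to 115 mm; heavy at the bottom, 0.3 to 0.55 kg; origin at the centre of its underside, z up its axis. Already packed in one of the crate's cells; exactly one of packed0..packed3 is present (None from the start = absent).
- crate: fixed plywood crate, 174 (x) x 296 (y) mm, walls and dividers 55 mm high and 6 mm thick, floor 6 mm thick; origin at the centre of its underside on the bench. In its frame the +y part has 2 x 2 square cells, the -y end has one long compartment across its whole x width. It may stand at the robot's left or right (bin on the other side), turned up to 0.18 rad.
- cell0 (a point): centre of the inner floor of a square cell, 78 x 78 mm inside; at x -42, y 19, z 6 mm in the crate's frame; axes as the crate's
- cell1 (a point): centre of the inner floor of a square cell, 78 x 78 mm inside; at x 42, y 19, z 6 mm in the crate's frame; axes as the crate's
- cell2 (a point): centre of the inner floor of a square cell, 78 x 78 mm inside; at x -42, y 103, z 6 mm in the crate's frame; axes as the crate's
- cell3 (a point): centre of the inner floor of a square cell, 78 x 78 mm inside; at x 42, y 103, z 6 mm in the crate's frame; axes as the crate's
- long_cell (a point): centre of the inner floor of the crate's long compartment, 162 mm (x) x 116 mm (y) inside; at x 0, y -84, z 6 mm in the crate's frame; axes as the crate's
- bin: fixed blue sheet-metal offcut bin, open on top, 220 (x) x 310 (y) mm outside, 55 mm high, walls and floor 5 mm; origin at the centre of its underside on the bench. The hinge and the offcuts start in its +y half, its -y half is empty.
- hinge: heavy steel door hinge folded shut, lying flat: 130 mm (x) x 52 mm (y) x 24 mm; two leaves (from y -26 to +10) and a 24 mm thick barrel along the +y long edge (to y +26); 0.44 to 0.72 kg; origin at the middle of its underside, x along the barrel. It lies on the bin's floor, roughly along the bin's x, with the offcuts on top of it.
- bar0: dark steel flat-bar offcut 86 mm (x) x 38 mm (y) x 16 mm, 0.35 kg, origin at the centre of its underside; starts balanced across the hinge, at the hinge's -x end, 38 mm from its middle
- bar1: dark steel flat-bar offcut 86 mm (x) x 38 mm (y) x 16 mm, 0.35 kg, origin at the centre of its underside; starts balanced across the hinge, at the hinge's +x end, 38 mm from its middle
- tube: dark square-tube offcut 110 mm (x) x 36 mm x 36 mm, open ends, 0.3 kg, origin at the centre of its underside; starts on top of the two bars, lying along the hinge
- mug: bystander: white mug 76 mm wide, 90 mm high, on the far part of the bench; origin at the centre of its underside
- tape: bystander: black tape measure 70 x 36 x 62 mm, on the bench near the robot; origin at the centre of its underside
- hammer: bystander: hammer lying on the far right part of the bench
- square: bystander: try square lying on the far left part of the bench, blade 200 mm, stock 120 mm
There are look-alikes about, which are no part of the job. Leave any orange look-alike of the bar1 alone.

How it is judged:
By the outcome, as a careful person would: the job done as asked, in the order asked, and still so for the second after the job is handed in, with the robot touching nothing.
Of packed0, packed1, packed2, packed3 only 1 to 1 are there at a start; the rules pass over those that are not, and their reading is None.
Of foot0, foot1, foot2 only 2 to 3 are there at a start; the rules pass over those that are not, and their reading is None.
At some moment in a run one of foot0, foot1, foot2 may be knocked a few centimetres aside while the robot is not near it.
It also fails if it takes over 210 s, if anything falls off the work surface, if the arm or the gripper's body presses on something with over 40 N, if the wrist force passes 120 N, or if a joint passes its speed limit or range.

## Robot

A 6-joint arm with a two-finger parallel gripper is mounted at the origin on the work surface. World frame = base frame: x ahead of the robot, y to its left, z up, the work surface at z = 0. Lengths are in m, angles in rad, forces in N, time in s.
With the tool pointing down it reaches from about 0.275 to 0.825 m from the base axis. Payload 4.9 kg.
Tool frame: the origin (TCP) lies at the very end of the fingers, on their centre line; the grasp point (between the pads) lies 19 mm behind it; z points along the fingers, y is the line along which they close (so a half turn about z gives the same grasp; the last joint's range is limited). The gripper opens to 85 mm and grips with 20 to 120 N. Pads are 22 mm wide; open, the fingers measure 114 mm over their backs; the gripper's body (76 mm by 85 mm) begins 54 mm behind the grasp point. The pads swing forward as they close: fully open they stand 13 mm farther back than shut.
Start: joints at [-1.414, 0.326, -0.193, 1.052, 0, 1.437], TCP at [0.158, -0.527, 0.202] pointing down, gripper open.
Joint ranges: [-2.65, 2.65], [-0.97, 1.79], [-1.3, 1.35], [-1.93, 2.1], [-1.47, 1.37], [-3.14, 3.14]. Speed limits (rad/s): [2.57, 2.57, 3.14, 3.14, 3.14, 3.14].

## Interface

Orientations are given as a unit quaternion [w, x, y, z].
In Python, from bench import sensors, imaging, bot gives the robot as it stands.
- The arm moves only by the shell command python3 -m inch 'ROWS' [FORCE]. ROWS is JSON, a list of rows, each a list of 3 entries, a list of its own where there are three numbers: the shift along the tool's x, y, z in m, then the turn, a rotation vector about the tool's x, y, z in degrees, then the opening, from 0 (shut) to 1 (fully open). In form: [[[x, y, z], [wx, wy, wz], claw], ...]. A call has 1 to 8 rows; each row shifts and turns the commanded pose from where the row before left it, along the tool's axes as they then stand; what a row does not reach is not made up. A row lasts 1/12 s, in which the tool goes at most 41.7 mm and 7.16 degrees, less where a joint would pass 70% of its speed; a pose out of reach is approached as far as the arm can. A call is refused whole if a number of a shift passes 0.0417 or a number of a turn 7.16, either way. A call with a gripper value outside its range is refused whole. The fingers move at their own pace and stop on an object; FORCE is the grip in N (left out, the last holds). Time passes only in rows, so rows that do not move let the fingers close. It gives the time, the measured TCP pose, the force, the opening and the grip force at its end, in the units of the state.
- sensors.state(): the state, without advancing time (a new reading comes with each control period).
- imaging.camera(name): name is "scene" or "top" or "wrist"; returns a dict with "frame" (420x560x3 uint8, blue, green, red), "fx", "fy", "cx", "cy" (pixels), "origin" and "orientation" of the camera in the world. Camera axes: x right, y down, z forward; pixel columns grow to the right and rows downward; lengths in m; the calibration is good to about 2 mm. A picture is of the moment at which its call begins. There is no depth.
- bot.hand_in(): hands the job in; it is judged then, once.
The state is a dict: "time": time; "joint_pos": joint angles; "joint_vel": joint speeds; "joint_torque": joint torques, N m; "tcp_pos": TCP position; "tcp_rot": TCP orientation; "force": force on the tool from outside, world axes, zero at the start; "wrist_torque": the same for the moment, N m; "gripper_width": finger opening in m; "gripper_force": force on a finger pad.
Only numpy, scipy, OpenCV 4.12 (cv2) and the standard library are available. Lean on these libraries where they do the work, as an engineer would, in place of code of your own. Each camera call takes 0.05 s, during which the arm holds its last target. There are 200 camera calls.

## Working session

There is one attempt and no reset: what is moved stays moved. The work goes in short steps, Python scripts to look and compute and a shell command to move; the robot and the scene stay as the last step left them, time stands still between calls to the robot, and variables do not carry over. Pictures are saved under pics/ and viewed, at most 14 in all, crops included, and the job is handed in when it is done.

```bash
ls; mkdir -p pics
cat > h.py <<'E'
import numpy as np,cv2
from scipy.spatial.transform import Rotation as R
from bench import sensors,imaging,bot
def q(o): return R.from_quat([o[1],o[2],o[3],o[0]])
def cam(n,name=None):
    c=imaging.camera(n)
    if name: cv2.imwrite('pics/'+name,np.asarray(c['frame']))
    return c
def ray(c,u,v,z):
    d=q(c['orientation']).apply([(u-c['cx'])/c['fx'],(v-c['cy'])/c['fy'],1.]);o=np.array(c['origin'])
    return np.round(o+d*(z-o[2])/d[2],4)
def proj(c,p):
    k=q(c['orientation']).inv().apply(np.array(p)-c['origin']);return np.round([c['fx']*k[0]/k[2]+c['cx'],c['fy']*k[1]/k[2]+c['cy']],1)
def tool():
    s=sensors.state();return np.array(s['tcp_pos']),q(s['tcp_rot'])
def to(x,y,z):
    p,r=tool();print('tool shift',np.round(r.inv().apply(np.array([x,y,z])-p),4))
E
python3 - <<'E'
from h import *
for n in('top','scene'):
    c=cam(n,n+'0.png');print(n,c['fx'],c['cx'],c['cy'],c['origin'],c['orientation'])
s=sensors.state();print(s['tcp_rot'],s['time'],s['gripper_width'],q(s['tcp_rot']).as_matrix().round(3))
E
```

```text
pics
top 417.6194092068561 280.96444108744663 208.41073667431647 [0.32886605 0.10513731 1.11899355] [-0.05418329  0.71025085 -0.69934946  0.05931473]
scene 527.1952764430237 271.6227594996256 212.2072585144947 [1.43320385 0.6894274  0.79295128] [-0.22545605  0.42712841  0.77290508 -0.41151991]
[-7.59080922e-04  9.89449356e-01  1.44877172e-01 -3.79357582e-06] 0.1 0.08507555067769063 [[ 0.958  0.287 -0.   ]
 [ 0.287 -0.958  0.002]
 [ 0.    -0.002 -1.   ]]
```

View pics/top0.png

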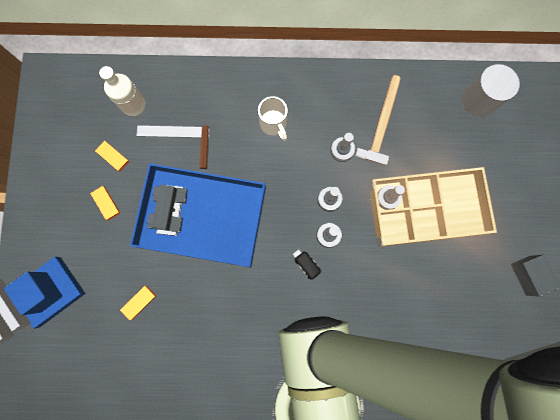

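View pics/scene0.png

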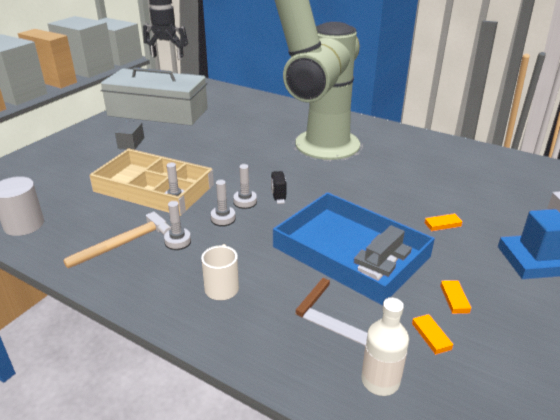

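The top view shows the feet's bases near (343,148), (330,198) and (329,236). The crate is at (435,207), with its packed foot in the upper-left cell at (391,196) and the long compartment on the right. The bin is at (200,215), with the tube and bars on the hinge at (168,210). There are orange look-alikes outside the bin, and the hammer head sits close to the top foot.

Run:
```python
from h import *
c=cam('top');im=np.asarray(c['frame'])
big=cv2.resize(im[135:275,310:510],None,fx=4,fy=4,interpolation=cv2.INTER_CUBIC);cv2.imwrite('pics/cr.png',big)
big=cv2.resize(im[155:280,120:280],None,fx=4.5,fy=4.5,interpolation=cv2.INTER_CUBIC);cv2.imwrite('pics/bn.png',big)
for n,u,v,z in[('fA',343,148,.022),('fB',330,198,.022),('fC',329,236,.022),('crTL',372,180,.055),('TR',484,168,.055),('BR',497,232,.055),('BL',383,245,.055),('bTL',149,166,.055),('bTR',265,185,.055),('bBR',251,267,.055),('bBL',132,247,.055)]: print(n,ray(c,u,v,z))
```

```text
fA [ 0.6764 -0.0683  0.022 ]
fB [ 0.5371 -0.0322  0.022 ]
fC [ 0.4351 -0.0292  0.022 ]
crTL [ 0.5805 -0.1382  0.055 ]
TR [ 0.6178 -0.4343  0.055 ]
BR [ 0.449  -0.4572  0.055 ]
BL [ 0.4111 -0.1629  0.055 ]
bTL [0.6082 0.4457 0.055 ]
bTR [0.5625 0.1412 0.055 ]
bBR [0.3505 0.172  0.055 ]
bBL [0.3962 0.4749 0.055 ]
```

View pics/cr.png

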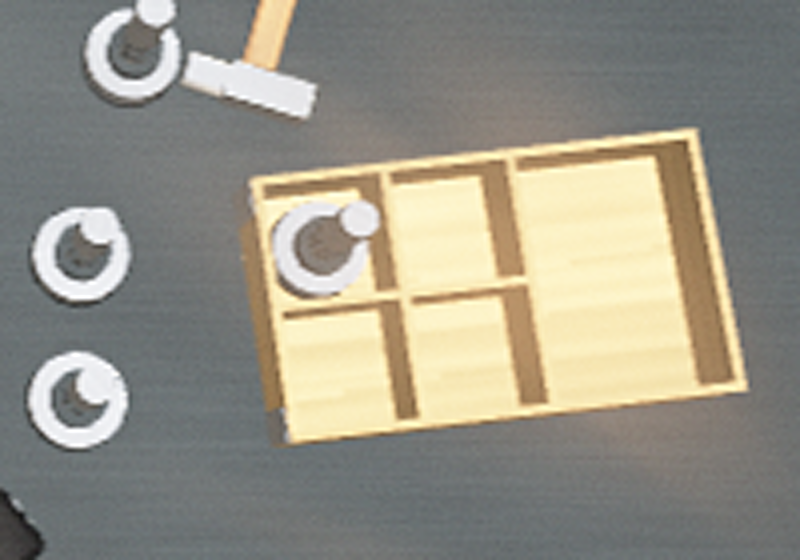

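View pics/bn.png

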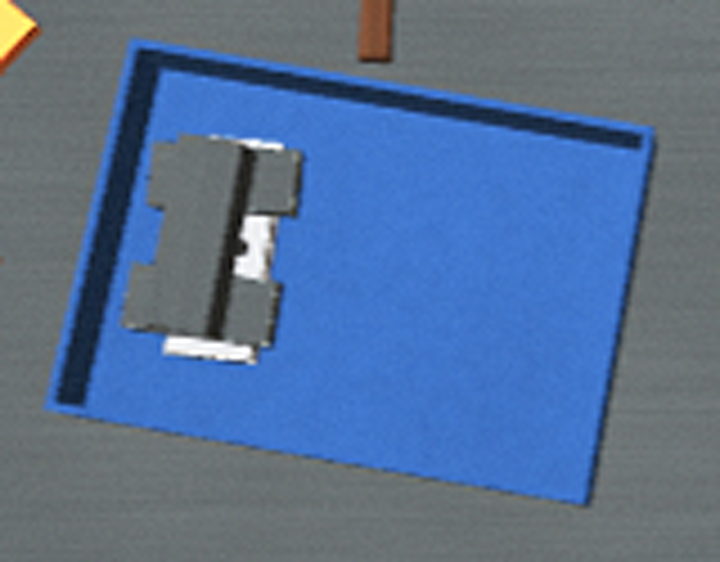

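The 4x crop gives the crate rim corners and the base rings at about (132,54), (81,254) and (78,399). The bin crop shows the tube over two bars across the hinge, with the hinge shown white. Next I'll fit the frames and check that the feet can be detected.

```bash
cat >> h.py <<'E'
def fit(c,px,w,l,z):
    P=np.array([ray(c,*p,z)[:2] for p in px]);m=np.array([[w,l],[w,-l],[-w,-l],[-w,l]])/2
    H=m.T@(P-P.mean(0));a=np.arctan2(H[0,1]-H[1,0],H[0,0]+H[1,1]);o=P.mean(0)
    r=P-o-m@np.array([[np.cos(a),np.sin(a)],[-np.sin(a),np.cos(a)]])
    return o,a,abs(r).max()
def feet(c):
    im=np.asarray(c['frame']);y0,x0=110,300
    g=cv2.resize(cv2.cvtColor(im[y0:260,x0:470],cv2.COLOR_BGR2GRAY),None,fx=4,fy=4,interpolation=cv2.INTER_CUBIC)
    h=cv2.HoughCircles(g,cv2.HOUGH_GRADIENT,1.5,60,param1=150,param2=35,minRadius=43,maxRadius=55)
    return [ray(c,x/4+x0-.4,y/4+y0-.4,.022)[:2] for x,y,_ in h[0]] if h is not None else []
E
python3 - <<'E'
from h import *
c=cam('top')
C=lambda L,s,x,y:[(a/s+x-.4,b/s+y-.4) for a,b in L]
o,a,e=fit(c,C([(249,177),(696,128),(748,390),(283,444)],4,310,135),.174,.296,.055);print('crate',o,np.degrees(a),e)
r=np.array([[np.cos(a),-np.sin(a)],[np.sin(a),np.cos(a)]])
for n,p in zip('0123L',[(-.042,.019),(.042,.019),(-.042,.103),(.042,.103),(0,-.084)]):print(n,(o+r@p).round(4))
o,a,e=fit(c,C([(133,39),(655,129),(588,504),(46,408)],4.5,120,155),.22,.31,.055);print('bin',o,np.degrees(a),e)
print(feet(c))
for p in C([(132,54),(81,254),(78,399),(318,248)],4,310,135):print(ray(c,*p,.022))
print('tops')
for p in C([(155,10),(101,226),(96,385)],4,310,135):print(ray(c,*p,.115))
E
```

```text
crate [ 0.5158 -0.2959] 7.226333154141753 0.003919225077123861
0 [ 0.4717 -0.2823]
1 [ 0.5551 -0.2718]
2 [ 0.4612 -0.199 ]
3 [ 0.5445 -0.1884]
L [ 0.5264 -0.3792]
bin [0.48365  0.310275] -9.037924299320785 0.0011356350134582582
[array([ 0.5373, -0.0307]), array([ 0.4406, -0.0293]), array([ 0.6773, -0.066 ])]
[ 0.6761 -0.0672  0.022 ]
[ 0.5368 -0.0318  0.022 ]
[ 0.4395 -0.0295  0.022 ]
[ 0.5435 -0.1908  0.022 ]
tops
[ 0.6756 -0.0673  0.115 ]
[ 0.5368 -0.0326  0.115 ]
[ 0.4388 -0.029   0.115 ]
```

```bash
python3 -m inch '[[[0,0,0],[0,0,5.57],1],[[0,0,0],[0,0,5.57],1],[[0,0,0],[0,0,5.57],1],[[0.0176,-0.0311,0],[0,0,0],1],[[0.0176,-0.0311,0],[0,0,0],1],[[0.0176,-0.0311,0],[0,0,0],1],[[0.0176,-0.0311,0],[0,0,0],1],[[0.0176,-0.0311,0],[0,0,0],1]]' 60
python3 -m inch '[[[0.0176,-0.0311,0],[0,0,0],1],[[0.0176,-0.0311,0],[0,0,0],1],[[0.0176,-0.0311,0],[0,0,0],1],[[0.0176,-0.0311,0],[0,0,0],1],[[0.0176,-0.0311,0],[0,0,0],1],[[0.0176,-0.0311,0],[0,0,0],1],[[0.0176,-0.0311,0],[0,0,0],1],[[0.0176,-0.0311,0],[0,0,0],1]]'
python3 -m inch '[[[0.0176,-0.0311,0],[0,0,0],1],[[0.0176,-0.0311,0],[0,0,0],1],[[0.0176,-0.0311,0],[0,0,0],1],[[0,0,0],[0,0,0],1],[[0,0,0],[0,0,0],1]]'
python3 - <<'E'
from h import *
to(.439,-.029,.062);print(tool()[1].as_matrix().round(3))
c=cam('wrist','w1.png');print(c['origin'],proj(c,(.439,-.029,.115)),feet(cam('top')))
E
```

```text
time: 0.87
tcp_pos: [0.2462, -0.3698, 0.2021]
tcp_rot: [-0.0, 1.0, -0.001, 0.0]
force: [0.1, -1.2, 0.2]
gripper_width: 0.0853
gripper_force: 0.0
time: 1.53
tcp_pos: [0.3873, -0.1211, 0.2024]
tcp_rot: [0.0, 1.0, -0.0, 0.0]
force: [0.6, -1.0, 0.3]
gripper_width: 0.0854
gripper_force: 0.0
time: 1.95
tcp_pos: [0.44, -0.028, 0.2021]
tcp_rot: [0.0, 1.0, 0.002, -0.0]
force: [-0.8, -0.8, -0.4]
gripper_width: 0.0855
gripper_force: 0.0
tool shift [-0.0009  0.001   0.1401]
[[ 1.     0.004 -0.001]
 [ 0.004 -1.    -0.   ]
 [-0.001  0.    -1.   ]]
[ 0.51281659 -0.02773462  0.3740064 ] [286.8 208.6] [array([ 0.5373, -0.0307]), array([ 0.4397, -0.0293]), array([ 0.6773, -0.066 ])]
```

View pics/w1.png

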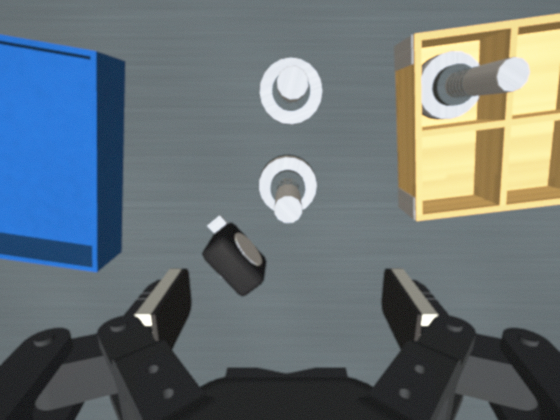

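```bash
python3 -m inch '[[[-0.001,0.001,0.033],[0,0,0],1],[[0,0,0.033],[0,0,0],1],[[0,0,0.033],[0,0,0],1],[[0,0,0.033],[0,0,0],1],[[0,0,0],[0,0,0],1],[[0,0,0],[0,0,0],0],[[0,0,0],[0,0,0],0],[[0,0,0],[0,0,0],0]]' 60
python3 -m inch '[[[0,0,0],[0,0,0],0],[[0,0,0],[0,0,0],0],[[0,0,0],[0,0,0],0],[[0,0,0],[0,0,0],0],[[0,0,0],[0,0,0],0],[[0,0,-0.01],[0,0,0],0],[[0,0,-0.03],[0,0,0],0],[[0,0,0],[0,0,0],0]]'
python3 -m inch '[[[0,0,-0.035],[0,0,0],0],[[0,0,-0.035],[0,0,0],0],[[0,0,-0.03],[0,0,0],0],[[0,0,0],[0,0,0],0]]'
python3 - <<'E'
from h import *
to(.5551,-.2718,.22)
E
```

```text
time: 2.72
tcp_pos: [0.4404, -0.0315, 0.0723]
tcp_rot: [0.0, 1.0, -0.001, 0.002]
force: [0.6, 0.5, 0.1]
gripper_width: 0.0513
gripper_force: 0.0
time: 3.38
tcp_pos: [0.4408, -0.0309, 0.1139]
tcp_rot: [0.001, 1.0, -0.0, 0.002]
force: [1.8, 0.5, -3.0]
gripper_width: 0.0216
gripper_force: 59.7
time: 3.72
tcp_pos: [0.4421, -0.0313, 0.2155]
tcp_rot: [0.001, 1.0, -0.0, 0.005]
force: [1.1, -0.2, -3.8]
gripper_width: 0.0214
gripper_force: 60.6
tool shift [ 0.1131  0.2405 -0.0029]
```

```bash
python3 -m inch '[[[0.0162,0.0344,0],[0,0,0],0],[[0.0162,0.0344,0],[0,0,0],0],[[0.0162,0.0344,0],[0,0,0],0],[[0.0162,0.0344,0],[0,0,0],0],[[0.0162,0.0344,0],[0,0,0],0],[[0.0162,0.0344,0],[0,0,0],0],[[0.0162,0.0344,0],[0,0,0],0],[[0,0,0],[0,0,0],0]]'
python3 -m inch '[[[0,0,0],[0,0,0],0],[[0,0,0],[0,0,0],0]]'
python3 - <<'E'
from h import *
to(.5551,-.2718,.076)
c=cam('wrist','w2.png')
for n,p in zip('012L',[(.4717,-.2823),(.5551,-.2718),(.4612,-.199),(.5264,-.3792)]):print(n,proj(c,(*p,.006)))
print(feet(cam('top')))
E
```

```text
time: 4.38
tcp_pos: [0.554, -0.2783, 0.2074]
tcp_rot: [0.002, 1.0, -0.003, 0.0]
force: [0.8, 0.9, -3.8]
gripper_width: 0.0212
gripper_force: 60.7
time: 4.55
tcp_pos: [0.5508, -0.2707, 0.2083]
tcp_rot: [-0.001, 1.0, -0.001, -0.001]
force: [0.1, 0.7, -3.7]
gripper_width: 0.0212
gripper_force: 60.7
tool shift [0.0046 0.0014 0.1322]
0 [295.5 243.4]
1 [286.9 176.6]
2 [228.5 251.3]
L [377.5 200.4]
[array([ 0.5373, -0.0317]), array([ 0.6784, -0.0681])]
```

View pics/w2.png

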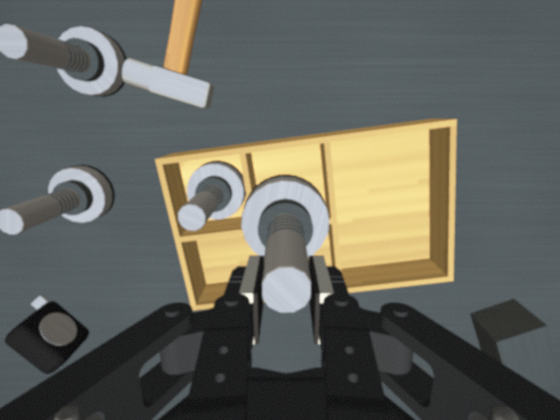

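The foot is upright in the grip over cell1. The crate rim corners in this view are near (155,158), (456,119), (454,281) and (193,310). I'll use them to refine the crate's pose.

Run:
```python
from h import *
c=cam('wrist')
o,a,e=fit(c,[(155,158),(456,119),(454,281),(193,310)],.174,.296,.055);print('crate',o,np.degrees(a),e)
r=np.array([[np.cos(a),-np.sin(a)],[np.sin(a),np.cos(a)]])
for n,p in zip('0123L',[(-.042,.019),(.042,.019),(-.042,.103),(.042,.103),(0,-.084)]):print(n,(o+r@p).round(4))
print('post',ray(c,328,143,.055),ray(c,246,153,.055))
print((o+r@(.084,-.023)), (o+r@(.084,.061)))
s=sensors.state();print(s['tcp_pos'])
```

```text
crate [ 0.5149   -0.298775] 7.327664542620007 0.0012374336170566103
0 [ 0.4708 -0.2853]
1 [ 0.5541 -0.2746]
2 [ 0.4601 -0.202 ]
3 [ 0.5434 -0.1913]
L [ 0.5256 -0.3821]
post [ 0.5978 -0.3116  0.055 ] [ 0.5881 -0.2306  0.055 ]
[ 0.60114747 -0.3108735 ] [ 0.59043382 -0.22755953]
[ 0.55137083 -0.27004981  0.20996445]
```

```bash
python3 -m inch '[[[0.0035,0.003,0],[0,0,0],0],[[0,0,0.03],[0,0,0],0],[[0,0,0.03],[0,0,0],0],[[0,0,0.03],[0,0,0],0],[[0,0,0.02],[0,0,0],0],[[0,0,0.01],[0,0,0],0],[[0,0,0],[0,0,0],0],[[0,0,0],[0,0,0],0]]'
python3 -m inch '[[[0,0,0.007],[0,0,0],0],[[0,0,0],[0,0,0],0],[[0,0,0],[0,0,0],0]]'
```

```text
time: 5.37
tcp_pos: [0.5558, -0.2744, 0.0909]
tcp_rot: [0.0, 1.0, -0.0, 0.0]
force: [0.5, 0.4, -3.8]
gripper_width: 0.0219
gripper_force: 60.6
time: 5.62
tcp_pos: [0.5559, -0.2748, 0.0842]
tcp_rot: [0.0, 1.0, -0.0, 0.001]
force: [-0.3, -0.2, -4.2]
gripper_width: 0.0213
gripper_force: 60.7
```

```bash
python3 -m inch '[[[0,0,0.005],[0,0,0],0],[[0,0,0.002],[0,0,0],0],[[0,0,0],[0,0,0],0],[[0,0,0],[0,0,0],0]]'
python3 -m inch '[[[0,0,0],[0,0,0],0.55],[[0,0,0],[0,0,0],0.55],[[0,0,0],[0,0,0],0.55],[[0,0,0],[0,0,0],0.55],[[0,0,-0.02],[0,0,0],0.55],[[0,0,-0.04],[0,0,0],0.55],[[0,0,-0.04],[0,0,0],0.55],[[0,0,-0.03],[0,0,0],0.8]]'
python3 - <<'E'
from h import *
to(.537,-.032,.21)
c=cam('top');print(feet(c))
E
```

```text
time: 5.95
tcp_pos: [0.5568, -0.2748, 0.0779]
tcp_rot: [0.0, 1.0, -0.0, 0.002]
force: [0.3, 2.3, 5.8]
gripper_width: 0.0214
gripper_force: 61.5
time: 6.62
tcp_pos: [0.5558, -0.2748, 0.2091]
tcp_rot: [0.001, 1.0, -0.0, 0.001]
force: [2.7, -1.2, 0.9]
gripper_width: 0.0578
gripper_force: 0.0
tool shift [-0.019  -0.2428 -0.0012]
[array([ 0.5342, -0.0307]), array([ 0.6774, -0.0691]), array([ 0.5429, -0.1906])]
```

```bash
python3 -m inch '[[[-0.0027,-0.0347,0],[0,0,0],1],[[-0.0027,-0.0347,0],[0,0,0],1],[[-0.0027,-0.0347,0],[0,0,0],1],[[-0.0027,-0.0347,0],[0,0,0],1],[[-0.0027,-0.0347,0],[0,0,0],1],[[-0.0027,-0.0347,0],[0,0,0],1],[[-0.0027,-0.0347,0],[0,0,0],1],[[0,0,0],[0,0,0],1]]'
python3 -m inch '[[[0,0,0],[0,0,0],1],[[0,0,0],[0,0,0],1]]'
python3 - <<'E'
from h import *
to(.5369,-.032,.07)
c=cam('wrist','w3.png');print(proj(c,(.5369,-.032,.115)))
g=cv2.cvtColor(np.asarray(c['frame']),cv2.COLOR_BGR2GRAY);u,v=map(int,proj(c,(.5369,-.032,.115)))
h=cv2.HoughCircles(g[v-50:v+50,u-50:u+50],cv2.HOUGH_GRADIENT,1.5,30,param1=150,param2=15,minRadius=9,maxRadius=20);print(h[0][:3]+[u-50,v-50,0] if h is not None else 0)
E
```

```text
time: 7.33
tcp_pos: [0.5354, -0.0262, 0.206]
tcp_rot: [-0.001, 1.0, 0.003, -0.001]
force: [-0.1, -0.3, 0.3]
gripper_width: 0.0855
gripper_force: 0.0
time: 7.5
tcp_pos: [0.5368, -0.0318, 0.2061]
tcp_rot: [0.0, 1.0, -0.0, 0.0]
force: [-0.1, -0.4, -0.3]
gripper_width: 0.0852
gripper_force: 0.0
tool shift [0.     0.0002 0.1361]
[285.8 206.1]
[[286.75       186.75        17.39999962]]
```

```bash
python3 -m inch '[[[0,0,0.034],[0,0,0],1],[[0,0,0.034],[0,0,0],1],[[0,0,0.034],[0,0,0],1],[[0,0,0.034],[0,0,0],1],[[0,0,0],[0,0,0],1],[[0,0,0],[0,0,0],0],[[0,0,0],[0,0,0],0],[[0,0,0],[0,0,0],0]]' 60
python3 -m inch '[[[0,0,0],[0,0,0],0],[[0,0,0],[0,0,0],0],[[0,0,0],[0,0,0],0],[[0,0,0],[0,0,0],0],[[0,0,0],[0,0,0],0],[[0,0,0],[0,0,0],0]]'
python3 -m inch '[[[0,0,-0.01],[0,0,0],0],[[0,0,-0.03],[0,0,0],0],[[0,0,-0.035],[0,0,0],0],[[0,0,-0.035],[0,0,0],0],[[0,0,-0.035],[0,0,0],0],[[0,0,0],[0,0,0],0]]'
python3 - <<'E'
from h import *
to(.4712,-.2838,.21)
c=cam('top');print(feet(c))
E
```

```text
time: 8.22
tcp_pos: [0.5388, -0.0325, 0.0726]
tcp_rot: [0.0, 1.0, -0.001, 0.002]
force: [-0.1, -0.3, 0.3]
gripper_width: 0.0513
gripper_force: 0.0
time: 8.72
tcp_pos: [0.5382, -0.0322, 0.0722]
tcp_rot: [0.001, 1.0, -0.0, 0.002]
force: [0.3, -1.6, 6.4]
gripper_width: 0.0218
gripper_force: 58.5
time: 9.22
tcp_pos: [0.5403, -0.032, 0.2231]
tcp_rot: [0.001, 1.0, -0.0, 0.005]
force: [2.2, -0.6, -3.2]
gripper_width: 0.0213
gripper_force: 59.5
tool shift [-0.0692  0.2518  0.0129]
[]
```

```bash
python3 -m inch '[[[-0.0098,0.0359,0],[0,0,0],0],[[-0.0098,0.0359,0],[0,0,0],0],[[-0.0098,0.0359,0],[0,0,0],0],[[-0.0098,0.0359,0],[0,0,0],0],[[-0.0098,0.0359,0],[0,0,0],0],[[-0.0098,0.0359,0],[0,0,0],0],[[-0.0098,0.0359,0],[0,0,0],0],[[0,0,0],[0,0,0],0]]'
python3 -m inch '[[[0,0,0],[0,0,0],0],[[0,0,0],[0,0,0],0],[[0,0,0],[0,0,0],0]]'
python3 -c "
from h import *
to(.4712,-.2838,.078)"
```

```text
time: 9.93
tcp_pos: [0.4652, -0.2887, 0.2137]
tcp_rot: [0.001, 1.0, -0.004, -0.002]
force: [0.2, 0.6, -3.0]
gripper_width: 0.0216
gripper_force: 60.0
time: 10.18
tcp_pos: [0.4675, -0.2813, 0.2144]
tcp_rot: [-0.001, 1.0, 0.0, -0.001]
force: [-0.9, 0.2, -3.8]
gripper_width: 0.0214
gripper_force: 60.0
tool shift [0.0039 0.0027 0.1364]
```

```bash
python3 -m inch '[[[0.003,0.003,0],[0,0,0],0],[[0,0,0.03],[0,0,0],0],[[0,0,0.03],[0,0,0],0],[[0,0,0.03],[0,0,0],0],[[0,0,0.025],[0,0,0],0],[[0,0,0.012],[0,0,0],0],[[0,0,0],[0,0,0],0],[[0,0,0],[0,0,0],0]]'
python3 -m inch '[[[0,0,0.005],[0,0,0],0],[[0,0,0],[0,0,0],0],[[0,0,0],[0,0,0],0]]'
```

```text
time: 10.85
tcp_pos: [0.471, -0.2847, 0.0879]
tcp_rot: [-0.0, 1.0, 0.0, -0.001]
force: [0.9, 0.3, -3.6]
gripper_width: 0.0212
gripper_force: 59.9
time: 11.1
tcp_pos: [0.4716, -0.2861, 0.0842]
tcp_rot: [0.001, 1.0, -0.0, 0.001]
force: [0.5, 0.2, -3.2]
gripper_width: 0.0216
gripper_force: 60.0
```

```bash
python3 -m inch '[[[0,-0.001,0.005],[0,0,0],0],[[0,0,0.002],[0,0,0],0],[[0,0,0],[0,0,0],0],[[0,0,0],[0,0,0],0]]'
python3 -m inch '[[[0,0,0],[0,0,0],0.55],[[0,0,0],[0,0,0],0.55],[[0,0,0],[0,0,0],0.55],[[0,0,0],[0,0,0],0.55],[[0,0,-0.02],[0,0,0],0.55],[[0,0,-0.04],[0,0,0],0.55],[[0,0,-0.04],[0,0,0],0.55],[[0,0,-0.03],[0,0,0],0.8]]'
python3 - <<'E'
from h import *
to(.6763,-.068,.21)
c=cam('top');print(feet(c))
E
```

```text
time: 11.43
tcp_pos: [0.4724, -0.286, 0.0782]
tcp_rot: [0.001, 1.0, -0.0, 0.002]
force: [0.1, 1.1, 6.1]
gripper_width: 0.0211
gripper_force: 61.0
time: 12.1
tcp_pos: [0.4712, -0.285, 0.209]
tcp_rot: [0.0, 1.0, -0.0, 0.001]
force: [0.6, -1.3, 0.5]
gripper_width: 0.0578
gripper_force: 0.0
tool shift [ 0.2049 -0.2172 -0.001 ]
[array([ 0.671, -0.065]), array([ 0.4736, -0.2844]), array([ 0.544 , -0.1906])]
```

```bash
python3 -m inch '[[[0.0256,-0.0271,0],[0,0,0],1],[[0.0256,-0.0271,0],[0,0,0],1],[[0.0256,-0.0271,0],[0,0,0],1],[[0.0256,-0.0271,0],[0,0,0],1],[[0.0256,-0.0271,0],[0,0,0],1],[[0.0256,-0.0271,0],[0,0,0],1],[[0.0256,-0.0271,0],[0,0,0],1],[[0.0256,-0.0271,0],[0,0,0],1]]'
python3 -m inch '[[[0,0,0],[0,0,0],1],[[0,0,0],[0,0,0],1],[[0,0,0],[0,0,0],1]]'
python3 - <<'E'
from h import *
to(.6763,-.068,.07)
c=cam('wrist','w4.png');print(proj(c,(.6763,-.068,.115)),proj(c,(.6763,-.068,.022)))
E
```

```text
time: 12.82
tcp_pos: [0.6768, -0.0665, 0.2057]
tcp_rot: [0.0, 1.0, -0.0, -0.0]
force: [0.5, -0.8, 1.0]
gripper_width: 0.0858
gripper_force: 0.0
time: 13.07
tcp_pos: [0.6753, -0.0682, 0.2054]
tcp_rot: [0.0, 1.0, -0.0, -0.001]
force: [-0.3, 1.2, 0.5]
gripper_width: 0.0854
gripper_force: 0.0
tool shift [ 0.0012 -0.0002  0.1354]
[285.3 205. ] [285.4 182.8]
```

View pics/w4.png

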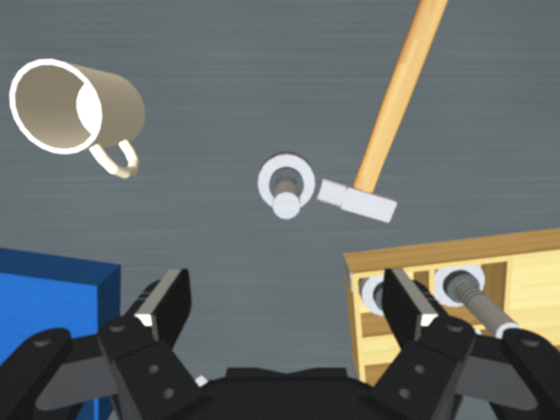

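The foot is where expected, with its top at (286,205) and its base clear of the hammer.

```bash
python3 -m inch '[[[0.001,0,0.034],[0,0,0],1],[[0,0,0.034],[0,0,0],1],[[0,0,0.034],[0,0,0],1],[[0,0,0.033],[0,0,0],1],[[0,0,0],[0,0,0],1],[[0,0,0],[0,0,0],0],[[0,0,0],[0,0,0],0],[[0,0,0],[0,0,0],0]]' 60
python3 -m inch '[[[0,0,0],[0,0,0],0],[[0,0,0],[0,0,0],0],[[0,0,0],[0,0,0],0],[[0,0,0],[0,0,0],0],[[0,0,0],[0,0,0],0],[[0,0,0],[0,0,0],0]]'
python3 -m inch '[[[0,0,-0.01],[0,0,0],0],[[0,0,-0.03],[0,0,0],0],[[0,0,-0.035],[0,0,0],0],[[0,0,-0.035],[0,0,0],0],[[0,0,-0.035],[0,0,0],0],[[0,0,0],[0,0,0],0]]'
python3 -c "
from h import *
to(.4605,-.2005,.21)"
```

```text
time: 13.78
tcp_pos: [0.6788, -0.0692, 0.0745]
tcp_rot: [0.001, 1.0, -0.001, 0.002]
force: [0.2, 0.2, 0.2]
gripper_width: 0.0515
gripper_force: 0.0
time: 14.28
tcp_pos: [0.6782, -0.0682, 0.0737]
tcp_rot: [0.0, 1.0, -0.0, 0.002]
force: [-0.3, -0.7, 6.1]
gripper_width: 0.0212
gripper_force: 58.5
time: 14.78
tcp_pos: [0.6803, -0.0688, 0.2253]
tcp_rot: [0.001, 1.0, -0.0, 0.006]
force: [1.3, 0.1, -1.6]
gripper_width: 0.0211
gripper_force: 59.6
tool shift [-0.2199  0.1318  0.0131]
```

```bash
python3 -m inch '[[[-0.0272,0.0164,0],[0,0,0],0],[[-0.0272,0.0164,0],[0,0,0],0],[[-0.0272,0.0164,0],[0,0,0],0],[[-0.0272,0.0164,0],[0,0,0],0],[[-0.0272,0.0164,0],[0,0,0],0],[[-0.0272,0.0164,0],[0,0,0],0],[[-0.0272,0.0164,0],[0,0,0],0],[[-0.0272,0.0164,0],[0,0,0],0]]'
python3 -m inch '[[[0,0,0],[0,0,0],0],[[0,0,0],[0,0,0],0],[[0,0,0],[0,0,0],0],[[0,0,0],[0,0,0],0]]'
python3 -c "
from h import *
to(.4605,-.2005,.08)"
```

```text
time: 15.45
tcp_pos: [0.4571, -0.1992, 0.2158]
tcp_rot: [-0.0, 1.0, -0.0, -0.001]
force: [0.1, -1.6, -4.2]
gripper_width: 0.0215
gripper_force: 59.5
time: 15.78
tcp_pos: [0.4596, -0.1988, 0.2162]
tcp_rot: [-0.0, 1.0, -0.0, 0.0]
force: [0.5, 1.1, -4.8]
gripper_width: 0.0215
gripper_force: 59.6
tool shift [0.0009 0.0017 0.1362]
```

```bash
python3 -m inch '[[[0,0.002,0],[0,0,0],0],[[0,0,0.03],[0,0,0],0],[[0,0,0.03],[0,0,0],0],[[0,0,0.03],[0,0,0],0],[[0,0,0.025],[0,0,0],0],[[0,0,0.012],[0,0,0],0],[[0,0,0],[0,0,0],0],[[0,0,0],[0,0,0],0]]'
python3 -m inch '[[[0,0,0.005],[0,0,0],0],[[0,0,0],[0,0,0],0],[[0,0,0],[0,0,0],0]]'
```

```text
time: 16.45
tcp_pos: [0.4592, -0.2006, 0.0887]
tcp_rot: [-0.0, 1.0, 0.0, -0.001]
force: [-0.1, 0.7, -4.2]
gripper_width: 0.0209
gripper_force: 59.5
time: 16.7
tcp_pos: [0.4599, -0.2015, 0.0851]
tcp_rot: [0.0, 1.0, -0.0, 0.001]
force: [-0.0, -0.3, -3.5]
gripper_width: 0.0211
gripper_force: 59.6
```

```bash
python3 -m inch '[[[0,0,0.004],[0,0,0],0],[[0,0,0.002],[0,0,0],0],[[0,0,0],[0,0,0],0],[[0,0,0],[0,0,0],0]]'
python3 -m inch '[[[0,0,0],[0,0,0],0.55],[[0,0,0],[0,0,0],0.55],[[0,0,0],[0,0,0],0.55],[[0,0,0],[0,0,0],0.55],[[0,0,-0.02],[0,0,0],0.55],[[0,0,-0.04],[0,0,0],0.55],[[0,0,-0.04],[0,0,0],0.55],[[0,0,-0.04],[0,0,0],0.8]]'
python3 - <<'E'
from h import *
c=cam('top');print(feet(c))
p=ray(c,200/4.5+120-.4,240/4.5+155-.4,.081);print(p)
to(p[0]-.06,p[1],.25)
E
```

```text
time: 17.03
tcp_pos: [0.4604, -0.2016, 0.0796]
tcp_rot: [0.0, 1.0, -0.0, 0.001]
force: [0.5, 2.1, 5.3]
gripper_width: 0.0211
gripper_force: 60.6
time: 17.7
tcp_pos: [0.4585, -0.2008, 0.2195]
tcp_rot: [-0.0, 1.0, -0.0, -0.001]
force: [0.3, -0.5, -0.1]
gripper_width: 0.0577
gripper_force: 0.0
[array([ 0.4562, -0.1972])]
[0.4936 0.3926 0.081 ]
tool shift [-0.029  -0.5956 -0.0259]
```

```bash
python3 -m inch '[[[-0.0019,-0.0397,-0.0017],[0,0,0],1],[[-0.0019,-0.0397,-0.0017],[0,0,0],1],[[-0.0019,-0.0397,-0.0017],[0,0,0],1],[[-0.0019,-0.0397,-0.0017],[0,0,0],1],[[-0.0019,-0.0397,-0.0017],[0,0,0],1],[[-0.0019,-0.0397,-0.0017],[0,0,0],1],[[-0.0019,-0.0397,-0.0017],[0,0,0],1],[[-0.0019,-0.0397,-0.0017],[0,0,0],1]]'
python3 -m inch '[[[-0.0019,-0.0397,-0.0017],[0,0,0],1],[[-0.0019,-0.0397,-0.0017],[0,0,0],1],[[-0.0019,-0.0397,-0.0017],[0,0,0],1],[[-0.0019,-0.0397,-0.0017],[0,0,0],1],[[-0.0019,-0.0397,-0.0017],[0,0,0],1],[[-0.0019,-0.0397,-0.0017],[0,0,0],1],[[-0.0019,-0.0397,-0.0017],[0,0,0],1],[[0,0,0],[0,0,4.5],1]]'
python3 -m inch '[[[0,0,0],[0,0,4.5],1],[[0,0,0],[0,0,0],1],[[0,0,0],[0,0,0],1],[[0,0,0],[0,0,0],1]]'
python3 - <<'E'
from h import *
c=cam('wrist','w5.png');print(feet(cam('top')),tool()[1].as_matrix().round(3)[:,0])
E
```

```text
time: 18.42
tcp_pos: [0.4439, 0.0968, 0.2321]
tcp_rot: [-0.011, 1.0, 0.019, -0.0]
force: [-0.8, -0.7, 0.3]
gripper_width: 0.0854
gripper_force: 0.0
time: 19.08
tcp_pos: [0.4227, 0.2043, 0.2656]
tcp_rot: [-0.079, 0.993, 0.088, -0.013]
force: [0.5, -0.1, 0.2]
gripper_width: 0.0856
gripper_force: 0.0
time: 19.42
tcp_pos: [0.4255, 0.1811, 0.2644]
tcp_rot: [-0.084, 0.995, 0.058, -0.018]
force: [-0.1, -0.0, 0.3]
gripper_width: 0.0855
gripper_force: 0.0
[array([ 0.4602, -0.2003]), array([ 0.5419, -0.1916])] [ 0.993  0.118 -0.025]
```

View pics/w5.png

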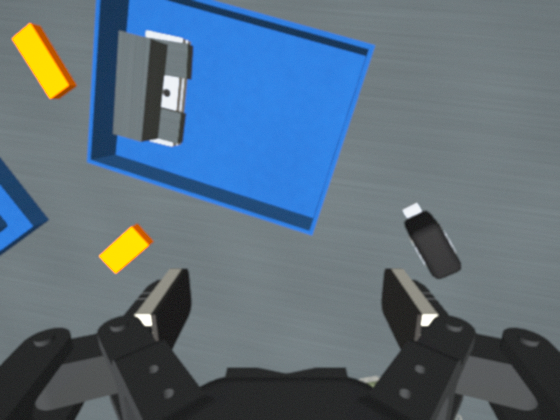

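The arm stopped short and the tool tilted, so a joint has reached its range. I'll check the joints.

Run:
```python
from h import *
s=sensors.state();print(np.round(s['joint_pos'],3),s['tcp_pos'],tool()[1].as_rotvec(degrees=True),tool()[1].as_matrix().round(3))
```

```text
[ 0.118  0.125 -0.305  1.166  0.171  3.141] [0.42535235 0.18137002 0.26444783] [-170.00067947   -9.92054456    3.01359927] [[ 0.993  0.112 -0.045]
 [ 0.118 -0.979  0.166]
 [-0.025 -0.17  -0.985]]
```

```bash
python3 -m inch '[[[0,0,0],[0,0,-7.16],1],[[0,0,0],[0,0,-7.16],1],[[0,0,0],[0,0,-7.16],1],[[0,0,0],[0,0,-7.16],1],[[0,0,0],[0,0,-7.16],1],[[0,0,0],[0,0,-7.16],1],[[0,0,0],[0,0,-7.16],1],[[0,0,0],[0,0,-7.16],1]]'
python3 -m inch '[[[0,0,0],[0,0,-7.16],1],[[0,0,0],[0,0,-7.16],1],[[0,0,0],[0,0,-7.16],1],[[0,0,0],[0,0,-7.16],1],[[0,0,0],[0,0,-7.16],1],[[0,0,0],[0,0,-7.16],1],[[0,0,0],[0,0,0],1],[[0,0,0],[0,0,0],1]]'
cat >> h.py <<'E'
def rot(yaw,half=True):
    a=np.radians(yaw)+(np.pi if half else 0)
    T=np.array([[np.cos(a),np.sin(a),0],[np.sin(a),-np.cos(a),0],[0,0,-1.]])
    print('turn',(tool()[1].inv()*R.from_matrix(T)).as_rotvec(degrees=True).round(2))
def shift_after(yaw,x,y,z,half=True):
    a=np.radians(yaw)+(np.pi if half else 0)
    T=np.array([[np.cos(a),np.sin(a),0],[np.sin(a),-np.cos(a),0],[0,0,-1.]])
    print('shift after turn',(T.T@(np.array([x,y,z])-tool()[0])).round(4))
E
python3 - <<'E'
from h import *
rot(-9);shift_after(-9,.45,.35,.25);print(sensors.state()['joint_pos'])
E
```

```text
time: 20.18
tcp_pos: [0.4253, 0.1816, 0.2645]
tcp_rot: [-0.082, 0.843, 0.53, 0.025]
force: [-0.0, -0.3, -0.1]
gripper_width: 0.0852
gripper_force: 0.0
time: 20.85
tcp_pos: [0.4253, 0.1814, 0.2645]
tcp_rot: [-0.068, 0.594, 0.8, 0.053]
force: [0.2, -0.4, 1.1]
gripper_width: 0.0854
gripper_force: 0.0
turn [  5.78  -8.67 -64.09]
shift after turn [0.002  0.1704 0.0145]
[ 0.11791207  0.125063   -0.30536863  1.16590029  0.17071637  1.39424597]
```

```bash
python3 -m inch '[[[0,0,0],[0.58,-0.87,-6.41],1],[[0,0,0],[0.58,-0.87,-6.41],1],[[0,0,0],[0.58,-0.87,-6.41],1],[[0,0,0],[0.58,-0.87,-6.41],1],[[0,0,0],[0.58,-0.87,-6.41],1],[[0,0,0],[0.58,-0.87,-6.41],1],[[0,0,0],[0.58,-0.87,-6.41],1],[[0,0,0],[0.58,-0.87,-6.41],1]]'
python3 -m inch '[[[0,0,0],[0.58,-0.87,-6.41],1],[[0,0,0],[0.58,-0.87,-6.41],1],[[0,0,0],[0,0,0],1],[[0,0,0],[0,0,0],1]]'
python3 - <<'E'
from h import *
rot(-9);to(.5,.375,.26);print(sensors.state()['joint_pos'])
E
```

```text
time: 21.52
tcp_pos: [0.4255, 0.1813, 0.2644]
tcp_rot: [-0.014, 0.187, 0.982, 0.011]
force: [-0.5, 0.6, 0.2]
gripper_width: 0.0855
gripper_force: 0.0
time: 21.85
tcp_pos: [0.4252, 0.1813, 0.2645]
tcp_rot: [0.0, 0.079, 0.997, -0.0]
force: [0.3, 0.0, -0.3]
gripper_width: 0.0852
gripper_force: 0.0
turn [ 0.    0.03 -0.07]
tool shift [-0.0433  0.203   0.0046]
[ 2.43346579e-01  1.24660253e-01 -2.92889948e-01  1.15268730e+00
 -1.98304089e-04  4.01690927e-01]
```

```bash
python3 -m inch '[[[-0.0072,0.0338,0],[0,0,0],1],[[-0.0072,0.0338,0],[0,0,0],1],[[-0.0072,0.0338,0],[0,0,0],1],[[-0.0072,0.0338,0],[0,0,0],1],[[-0.0072,0.0338,0],[0,0,0],1],[[-0.0072,0.0338,0],[0,0,0],1],[[0,0,0],[0,0,0],1],[[0,0,0],[0,0,0],1]]'
python3 -m inch '[[[0,0,0],[0,0,0],1],[[0,0,0],[0,0,0],1]]'
python3 - <<'E'
from h import *
c=cam('wrist','w6.png');print(tool()[0],c['origin'])
E
```

```text
time: 22.52
tcp_pos: [0.4994, 0.3758, 0.2629]
tcp_rot: [-0.001, 0.078, 0.997, -0.001]
force: [-0.3, -0.3, -0.5]
gripper_width: 0.0854
gripper_force: 0.0
time: 22.68
tcp_pos: [0.4992, 0.3737, 0.2646]
tcp_rot: [0.0, 0.078, 0.997, -0.0]
force: [1.1, 0.0, 0.2]
gripper_width: 0.0856
gripper_force: 0.0
[0.49925585 0.37358726 0.26486446] [0.42692938 0.38520892 0.4365108 ]
```

View pics/w6.png

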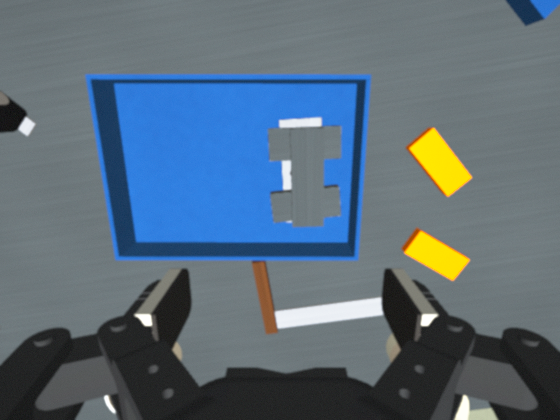

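Looking at the bin with the tool aligned to it: the tube's top runs x 291–323, y 127–226. The bars are centred at (305,143) and (306,204), and the white hinge is under them from (278,119).

```bash
cat >> h.py <<'E'
# bin and crate frames
def F(o,deg):
    a=np.radians(deg);M=np.array([[np.cos(a),-np.sin(a)],[np.sin(a),np.cos(a)]]);o=np.array(o)
    return (lambda p:o+M@np.array(p)),(lambda w:(M.T@(np.array(w)[:2]-o)).round(4))
CR=F((.5153,-.2975),7.28)
E
python3 - <<'E'
from h import *
c=cam('wrist')
o,a,e=fit(c,[(357,258),(116,259),(87,76),(369,76)],.22,.31,.055);print('bin',o,np.degrees(a),e)
B=F(o,np.degrees(a))
for n,L,z in[('tube',[(291,127),(322,126),(324,226),(292,226)],.081),('barnear',[(269,127),(342,125),(341,159),(268,161)],.045),('barfar',[(271,192),(341,187),(341,216),(273,222)],.045),('hnear',[(278,120),(322,118)],.029)]:
    P=[ray(c,*p,z) for p in L];print(n,np.mean(P,0).round(4),[list(B[1](p)) for p in P])
E
```

```text
bin [0.48355  0.311325] -8.938790760364117 0.0025978185930943254
tube [0.4968 0.3972 0.081 ] [[np.float64(-0.0553), np.float64(0.0687)], [np.float64(-0.0563), np.float64(0.1015)], [np.float64(0.0554), np.float64(0.1072)], [np.float64(0.0553), np.float64(0.0702)]]
barnear [0.4618 0.4015 0.045 ] [[np.float64(-0.0541), np.float64(0.0436)], [np.float64(-0.0563), np.float64(0.1284)], [np.float64(-0.0169), np.float64(0.1291)], [np.float64(-0.0146), np.float64(0.0417)]]
barfar [0.5362 0.3928 0.045 ] [[np.float64(0.0234), np.float64(0.0448)], [np.float64(0.0172), np.float64(0.1307)], [np.float64(0.0545), np.float64(0.1326)], [np.float64(0.0623), np.float64(0.0467)]]
hnear [0.4339 0.4003 0.029 ] [[np.float64(-0.0617), np.float64(0.0537)], [np.float64(-0.064), np.float64(0.1066)]]
```

```bash
python3 -m inch '[[[0.006,0.0226,0],[0,0,0],0.65],[[0,0,0.035],[0,0,0],0.65],[[0,0,0.035],[0,0,0],0.65],[[0,0,0.035],[0,0,0],0.65],[[0,0,0.035],[0,0,0],0.65],[[0,0,0],[0,0,0],0.65],[[0,0,0],[0,0,0],0.65],[[0,0,0],[0,0,0],0.65]]' 50
python3 - <<'E'
from h import *
to(.4968,.397,.05);rot(-9);print(sensors.state()['gripper_width'])
E
```

```text
time: 23.45
tcp_pos: [0.4983, 0.3982, 0.1269]
tcp_rot: [0.001, 0.078, 0.997, 0.001]
force: [1.0, 0.7, 0.6]
gripper_width: 0.0559
gripper_force: 0.0
tool shift [ 0.0015 -0.0015  0.0769]
turn [0.09 0.16 0.09]
0.05594898020439129
```

```bash
python3 -m inch '[[[0.001,-0.001,0.035],[0,0,0],0.65],[[0,0,0.03],[0,0,0],0.65],[[0,0,0.009],[0,0,0],0.65],[[0,0,0],[0,0,0],0.65],[[0,0,0],[0,0,0],0],[[0,0,0],[0,0,0],0],[[0,0,0],[0,0,0],0],[[0,0,0],[0,0,0],0]]' 40
python3 -m inch '[[[0,0,0],[0,0,0],0],[[0,0,-0.006],[0,0,0],0],[[0,0,-0.012],[0,0,0],0],[[0,0,-0.03],[0,0,0],0],[[0,0,-0.03],[0,0,0],0],[[0,0,0],[0,0,0],0]]'
python3 - <<'E'
from h import *
B=F((.4836,.311),-9);print(B[1](tool()[0]),B[0]((0,-.107)));to(*B[0]((0,-.107)),.14)
E
```

```text
time: 24.12
tcp_pos: [0.4971, 0.3978, 0.0524]
tcp_rot: [0.002, 0.077, 0.997, 0.001]
force: [-0.1, -0.1, 0.7]
gripper_width: 0.0073
gripper_force: 0.1
time: 24.62
tcp_pos: [0.4995, 0.3996, 0.1361]
tcp_rot: [0.005, 0.077, 0.997, 0.003]
force: [1.9, -0.8, 0.6]
gripper_width: -0.0001
gripper_force: 0.0
[0.0019 0.09  ] [0.46686151 0.20531735]
tool shift [ 0.0023 -0.197  -0.0053]
```

Run:
```python
from h import *
w=cam('wrist')['frame'];s=cam('scene')
u,v=proj(s,(.4836,.311,.03)).astype(int)
a=cv2.resize(np.asarray(w)[0:420,100:500],None,fx=1,fy=1);b=cv2.resize(np.asarray(s['frame'])[v-70:v+70,u-66:u+67],None,fx=3,fy=3)
cv2.imwrite('pics/m1.png',np.hstack([a,b[:420,:399]]))
print(u,v)
```

```text
350 241
```

View pics/m1.png

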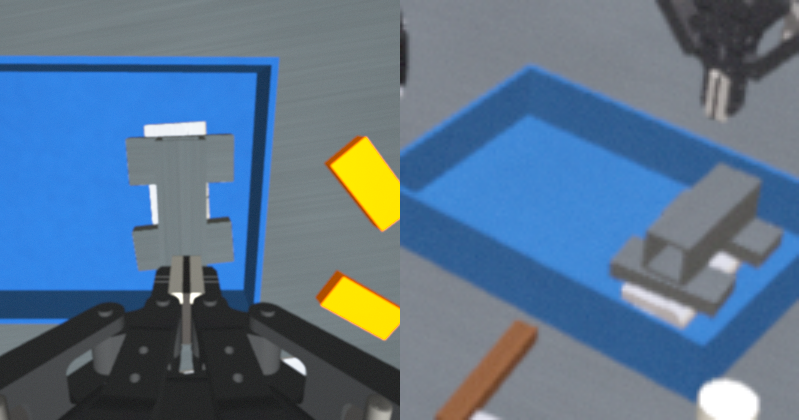

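The stack is untouched: the tube is still on both bars, and the fingers closed on nothing. I'll compare where the closed tip appears (about (286,258) in the wrist image) with where the TCP should project.

Run:
```python
from h import *
c=cam('wrist');p,r=tool();print(p)
for d in(0,-.005,-.01,-.019,-.03,.01,.02):print(d,proj(c,p+r.apply([0,0,d])))
P=[ray(c,x,y,.081) for x,y in[(257,137),(304,136),(309,263),(257,263)]];B=F((.4836,.311),-9);print([B[1](x) for x in P])
t=cam('top');print('top',proj(t,p),proj(t,(.4968,.3972,.081)));cv2.imwrite('pics/t2.png',cv2.resize(np.asarray(t['frame'])[150:280,110:280],None,fx=4.5,fy=4.5,interpolation=cv2.INTER_CUBIC))
```

```text
[0.49632954 0.39744969 0.12966725]
0 [285.  246.4]
-0.005 [284.9 249.9]
-0.01 [284.9 253.6]
-0.019 [284.9 260.7]
-0.03 [284.8 270.4]
0.01 [285. 240.]
0.02 [285.  234.2]
[array([-0.0591,  0.0686]), array([-0.0598,  0.0999]), array([0.0328, 0.1053]), array([0.0329, 0.0665])]
top [156.6 203.5] [162.3 206.7]
```

View pics/t2.png

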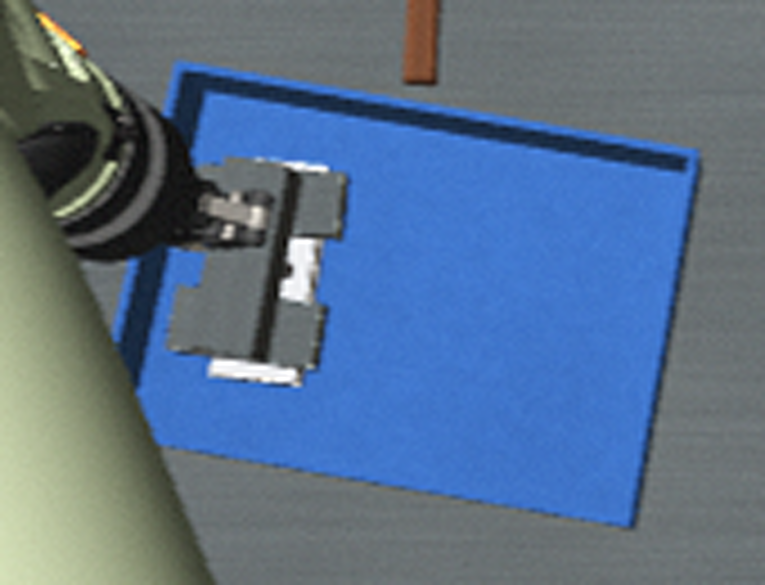

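The top view shows the closed fingertips near crop (266,212), which is not where the reported TCP projects (210,241). I'll triangulate the tip from the top and scene views.

Run:
```python
from h import *
c=cam('top');s=cam('scene');w=cam('wrist');p,r=tool();print(p,r.as_matrix().round(3)[:,2],sensors.state()['joint_pos'])
print('pred scene',proj(s,p),'top',proj(c,p))
def L(c,u,v):
    d=q(c['orientation']).apply([(u-c['cx'])/c['fx'],(v-c['cy'])/c['fy'],1.]);return np.array(c['origin']),d/np.linalg.norm(d)
def tri(*l):
    A=sum(np.eye(3)-np.outer(d,d) for o,d in l);b=sum((np.eye(3)-np.outer(d,d))@o for o,d in l);x=np.linalg.solve(A,b);return x.round(4),[np.linalg.norm(np.cross(x-o,d)).round(4) for o,d in l]
print('tip top+scene',tri(L(c,168.5,197),L(s,389,210)),'scene+wrist',tri(L(s,389,210),L(w,285,258)))
f=np.asarray(s['frame']);u,v=389,210
cv2.imwrite('pics/s3.png',cv2.resize(f[130:290,310:470],None,fx=3.7,fy=3.7,interpolation=cv2.INTER_CUBIC))
for d in(0,-.019,-.073):print(d,((proj(s,p+r.apply([0,0,d]))-[310,130])*3.7).round(0))
```

```text
[0.4951075  0.39663799 0.12736959] [-0.001 -0.001 -1.   ] [ 5.59462671e-01  5.36355249e-01 -6.21206474e-02  9.74060223e-01
 -6.07654604e-04  7.14088143e-01]
pred scene [387.5 221.1] top [157.2 204.2]
tip top+scene (array([0.5019, 0.3803, 0.1534]), [np.float64(0.0176), np.float64(0.0176)]) scene+wrist (array([0.4894, 0.3957, 0.1527]), [np.float64(0.0011), np.float64(0.0011)])
0 [287. 337.]
-0.019 [291. 310.]
-0.073 [302. 233.]
```

View pics/s3.png

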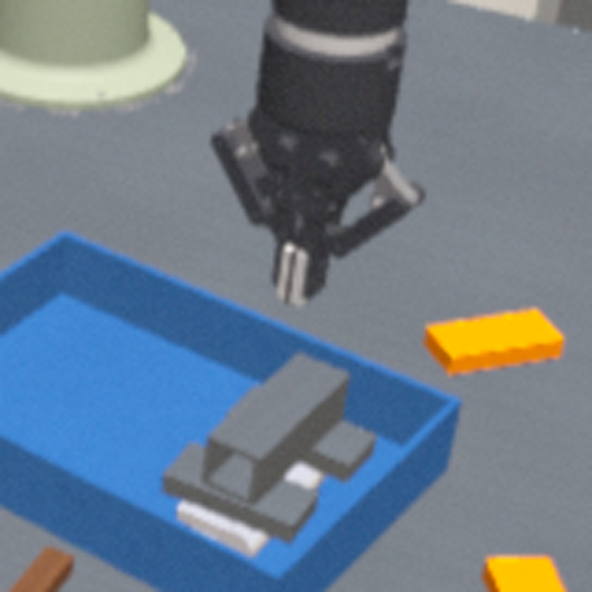

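The scene and wrist views agree: the shut fingertips are at z≈0.153, about 25 mm behind the reported TCP, so I was too high. I'll grasp lower and watch the force.

```bash
python3 -m inch '[[[0,0,0],[0,0,0],0.65],[[0,0,0],[0,0,0],0.65],[[0,0,0],[0,0,0],0.65],[[0,0,0],[0,0,0],0.65],[[0,0,0.035],[0,0,0],0.65],[[0,0,0.035],[0,0,0],0.65],[[0,0,0.014],[0,0,0],0.65],[[0,0,0],[0,0,0],0.65]]' 40
python3 -m inch '[[[0,0,0.01],[0,0,0],0.65],[[0,0,0.004],[0,0,0],0.65],[[0,0,0],[0,0,0],0.65]]'
python3 -m inch '[[[0,0,0],[0,0,0],0],[[0,0,0],[0,0,0],0],[[0,0,0],[0,0,0],0],[[0,0,0],[0,0,0],0],[[0,0,0],[0,0,0],0],[[0,0,0],[0,0,0],0]]'
```

```text
time: 25.63
tcp_pos: [0.4929, 0.3951, 0.0401]
tcp_rot: [-0.003, 0.077, 0.997, -0.002]
force: [-0.2, -1.0, -0.4]
gripper_width: 0.0556
gripper_force: 0.0
time: 25.88
tcp_pos: [0.4963, 0.3972, 0.0306]
tcp_rot: [0.001, 0.077, 0.997, 0.0]
force: [-0.7, -0.1, 0.8]
gripper_width: 0.0557
gripper_force: 0.0
time: 26.38
tcp_pos: [0.4969, 0.3976, 0.0318]
tcp_rot: [0.001, 0.077, 0.997, 0.0]
force: [0.1, 0.0, 5.5]
gripper_width: 0.0352
gripper_force: 41.4
```

```bash
python3 -m inch '[[[0,0,-0.006],[0,0,0],0],[[0,0,-0.012],[0,0,0],0],[[0,0,-0.03],[0,0,0],0],[[0,0,-0.03],[0,0,0],0],[[0,0,0],[0,0,0],0]]'
python3 -m inch '[[[0,-0.032,0],[0,0,0],0],[[0,-0.032,0],[0,0,0],0],[[0,-0.032,0],[0,0,0],0],[[0,-0.032,0],[0,0,0],0],[[0,-0.032,0],[0,0,0],0],[[0,-0.032,0],[0,0,0],0],[[0,0,0],[0,0,0],0],[[0,0,0],[0,0,0],0]]'
python3 -m inch '[[[0,0,0],[0,0,0],0],[[0,0,0],[0,0,0],0]]'
python3 - <<'E'
from h import *
B=F((.4836,.311),-9);to(*B[0]((0,-.107)),-.007);rot(-9)
E
```

```text
time: 26.8
tcp_pos: [0.4992, 0.3992, 0.1152]
tcp_rot: [0.004, 0.077, 0.997, 0.003]
force: [1.0, 0.6, -2.2]
gripper_width: 0.0354
gripper_force: 40.6
time: 27.47
tcp_pos: [0.4659, 0.206, 0.1087]
tcp_rot: [0.0, 0.079, 0.997, -0.0]
force: [-0.2, 1.5, -3.9]
gripper_width: 0.0354
gripper_force: 41.2
time: 27.63
tcp_pos: [0.4668, 0.2082, 0.1087]
tcp_rot: [0.001, 0.077, 0.997, 0.0]
force: [-1.1, -0.5, -2.8]
gripper_width: 0.0352
gripper_force: 41.2
tool shift [-0.0003 -0.0029  0.1157]
turn [0.02 0.08 0.19]
```

```bash
python3 -m inch '[[[0,-0.003,0],[0,0,0],0],[[0,0,0.035],[0,0,0],0],[[0,0,0.035],[0,0,0],0],[[0,0,0.025],[0,0,0],0],[[0,0,0.009],[0,0,0],0],[[0,0,0],[0,0,0],0],[[0,0,0],[0,0,0],0]]'
python3 -m inch '[[[0,0,0.005],[0,0,0],0],[[0,0,0],[0,0,0],0],[[0,0,0],[0,0,0],0]]'
```

```text
time: 28.22
tcp_pos: [0.4662, 0.2048, 0.0048]
tcp_rot: [0.0, 0.077, 0.997, -0.0]
force: [0.5, 0.3, -3.3]
gripper_width: 0.0351
gripper_force: 41.2
time: 28.47
tcp_pos: [0.4669, 0.2047, 0.0005]
tcp_rot: [0.001, 0.077, 0.997, 0.0]
force: [-0.0, 0.8, -2.9]
gripper_width: 0.0347
gripper_force: 41.2
```

```bash
python3 -m inch '[[[0,0,0.005],[0,0,0],0],[[0,0,0.003],[0,0,0],0],[[0,0,0],[0,0,0],0],[[0,0,0],[0,0,0],0]]'
python3 -m inch '[[[0,0,0],[0,0,0],0.52],[[0,0,0],[0,0,0],0.52],[[0,0,0],[0,0,0],0.52],[[0,0,-0.02],[0,0,0],0.52],[[0,0,-0.04],[0,0,0],0.52],[[0,0,-0.04],[0,0,0],0.52],[[0,0,-0.03],[0,0,0],0.6],[[0,0,0],[0,0,0],0.6]]'
python3 - <<'E'
from h import *
B=F((.4836,.311),-9);p=B[0]((-.0355,.086));print(p)
c=cam('top');print(feet(c));im=np.asarray(c['frame']);m=(im.max(2)<110)&(np.ptp(im.astype(int),axis=2)<25)
cv2.imwrite('pics/t4.png',cv2.resize(im[150:280,110:280],None,fx=4.5,fy=4.5))
shift_after(81,*p,.13)
shift_after(-99,*p,.13);print(sensors.state()['joint_pos'])
E
```

```text
time: 28.8
tcp_pos: [0.4665, 0.2045, -0.0081]
tcp_rot: [0.001, 0.077, 0.997, 0.0]
force: [-0.3, 0.3, 1.4]
gripper_width: 0.0349
gripper_force: 41.7
time: 29.47
tcp_pos: [0.4702, 0.2057, 0.1278]
tcp_rot: [0.005, 0.077, 0.997, 0.002]
force: [0.4, 0.6, 0.6]
gripper_width: 0.0515
gripper_force: 0.0
[0.46199043 0.40149462]
[array([ 0.4582, -0.1973]), array([ 0.5419, -0.1895])]
shift after turn [-0.1928  0.0374 -0.0049]
shift after turn [ 0.1928 -0.0374 -0.0049]
[ 2.68673451e-01  3.18095731e-01 -4.17154725e-01  8.27478320e-01
 -5.66376458e-04  4.23288351e-01]
```

```bash
python3 -m inch '[[[0,0,0],[0,0,-6.92],0.6],[[0,0,0],[0,0,-6.92],0.6],[[0,0,0],[0,0,-6.92],0.6],[[0,0,0],[0,0,-6.92],0.6],[[0,0,0],[0,0,-6.92],0.6],[[0,0,0],[0,0,-6.92],0.6],[[0,0,0],[0,0,-6.92],0.6],[[0,0,0],[0,0,-6.92],0.6]]'
python3 -m inch '[[[0,0,0],[0,0,-6.92],0.6],[[0,0,0],[0,0,-6.92],0.6],[[0,0,0],[0,0,-6.92],0.6],[[0,0,0],[0,0,-6.92],0.6],[[0,0,0],[0,0,-6.92],0.6],[[-0.03,0.006,0],[0,0,0],0.6],[[-0.03,0.006,0],[0,0,0],0.6],[[-0.03,0.006,0],[0,0,0],0.6]]'
python3 -m inch '[[[-0.03,0.006,0],[0,0,0],0.6],[[-0.03,0.006,0],[0,0,0],0.6],[[-0.03,0.006,0],[0,0,0],0.6],[[-0.015,0.001,0],[0,0,0],0.6],[[0,0,0],[0,0,0],0.6],[[0,0,0],[0,0,0],0.6],[[0,0,0],[0,0,0],0.6]]'
python3 - <<'E'
from h import *
B=F((.4836,.311),-9);p=B[0]((-.0355,.086));to(*p,.004);rot(81)
c=cam('wrist','w7.png');t=cam('top')
for n,b in[('near',(-.0355,.086)),('far',(.0395,.0887))]:print(n,[proj(c,(*B[0](np.array(b)+d),.045)) for d in[(-.019,-.043),(.019,-.043),(.019,.043),(-.019,.043)]])
E
```

```text
time: 30.18
tcp_pos: [0.4648, 0.2041, 0.1201]
tcp_rot: [-0.001, -0.397, 0.918, -0.0]
force: [-1.3, -0.9, 0.4]
gripper_width: 0.0512
gripper_force: 0.0
time: 30.85
tcp_pos: [0.4612, 0.2963, 0.1202]
tcp_rot: [-0.001, -0.649, 0.76, -0.0]
force: [1.1, -0.3, -0.4]
gripper_width: 0.0512
gripper_force: 0.0
time: 31.43
tcp_pos: [0.4587, 0.4015, 0.1203]
tcp_rot: [-0.001, -0.65, 0.76, -0.0]
force: [-0.1, -0.1, -0.3]
gripper_width: 0.0513
gripper_force: 0.0
tool shift [-0.0007 -0.0033  0.1163]
turn [ 0.04 -0.13  0.08]
near [array([306.8, 158.3]), array([256.5, 158.2]), array([259. , 262.6]), array([304.8, 262.6])]
far [array([207.7, 161.8]), array([157.5, 161.7]), array([168.9, 265.5]), array([214.6, 265.5])]
```

View pics/w7.png

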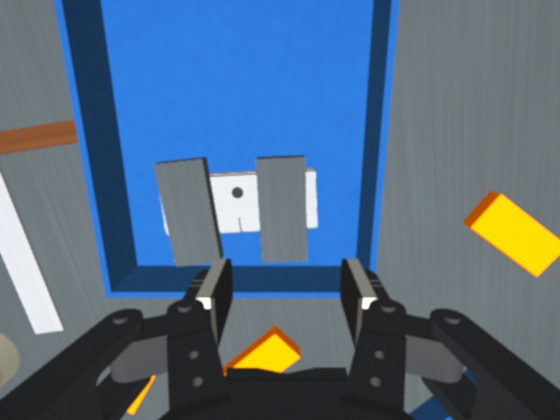

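The near bar is at cols 257–307, rows 157–262, as predicted. The far bar is slightly turned, with corners (155,163), (207,158), (222,262) and (176,266). The hinge is visible between and beyond the bars.

```bash
python3 - <<'E'
from h import *
B=F((.4836,.311),-9);c=cam('wrist')
P=[ray(c,*p,.045) for p in[(155,163),(207,158),(222,262),(176,266)]];b=np.array([B[1](p) for p in P]);print('far',b.mean(0),np.degrees(np.arctan2(*(b[2]+b[3]-b[0]-b[1]))) )
print('hinge',[B[1](ray(c,*p,.029)) for p in[(315,168),(318,227),(213,173),(218,234)]])
E
python3 -m inch '[[[-0.001,-0.003,0.035],[0,0,0],0.6],[[0,0,0.035],[0,0,0],0.6],[[0,0,0.03],[0,0,0],0.6],[[0,0,0],[0,0,0],0.6],[[0,0,0],[0,0,0],0.6]]' 50
python3 -m inch '[[[0,0,0.008],[0,0,0],0.6],[[0,0,0],[0,0,0],0.6],[[0,0,0.005],[0,0,0],0.6],[[0,0,0],[0,0,0],0.6],[[0,0,0],[0,0,0],0.6]]'
```

```text
far [0.0379   0.087675] -4.79958287177098
hinge [array([-0.0617,  0.0529]), array([-0.0656,  0.1035]), array([0.0214, 0.0569]), array([0.0205, 0.11  ])]
time: 32.0
tcp_pos: [0.4615, 0.4015, 0.0204]
tcp_rot: [-0.002, -0.65, 0.76, -0.0]
force: [0.4, -0.1, 0.9]
gripper_width: 0.0513
gripper_force: 0.0
time: 32.42
tcp_pos: [0.463, 0.4035, 0.0091]
tcp_rot: [0.001, -0.65, 0.76, -0.0]
force: [-0.9, -0.8, -0.8]
gripper_width: 0.0514
gripper_force: 0.0
```

```bash
python3 -m inch '[[[0,0,0.005],[0,0,0],0.6],[[0,0,0],[0,0,0],0.6],[[0,0,0],[0,0,0],0],[[0,0,0],[0,0,0],0],[[0,0,0],[0,0,0],0],[[0,0,0],[0,0,0],0],[[0,0,0],[0,0,0],0],[[0,0,0],[0,0,0],0]]' 50
python3 -m inch '[[[0,0,0],[0,0,0],0],[[0,0,-0.006],[0,0,0],0],[[0,0,-0.02],[0,0,0],0],[[0,0,-0.03],[0,0,0],0],[[0,0,-0.03],[0,0,0],0],[[0,0,0],[0,0,0],0]]'
```

```text
time: 33.08
tcp_pos: [0.4625, 0.4034, 0.0036]
tcp_rot: [0.0, -0.65, 0.76, -0.0]
force: [-2.3, 0.7, 3.8]
gripper_width: 0.0366
gripper_force: 50.7
time: 33.58
tcp_pos: [0.466, 0.4053, 0.0951]
tcp_rot: [0.004, -0.65, 0.76, -0.001]
force: [0.9, 0.6, -1.9]
gripper_width: 0.0366
gripper_force: 50.8
```

```bash
python3 - <<'E'
from h import *
B=F((.4836,.311),-9);print(B[1](tool()[0]));to(*B[0]((-.045,-.039)),-.02)
E
python3 -m inch '[[[0.032,0.003,0],[0,0,0],0],[[0.032,0.003,0],[0,0,0],0],[[0.032,0.003,0],[0,0,0],0],[[0.03,0.002,0],[0,0,0],0],[[0,0,0],[0,0,0],0],[[0,0,0],[0,0,0],0],[[0,0,0],[0,0,0],0]]'
python3 - <<'E'
from h import *
B=F((.4836,.311),-9);to(*B[0]((-.045,-.039)),-.02)
E
```

```text
[-0.0321  0.0904]
tool shift [0.13   0.014  0.1143]
time: 34.17
tcp_pos: [0.4327, 0.2807, 0.0892]
tcp_rot: [0.0, -0.65, 0.76, -0.0]
force: [0.6, 0.1, -3.9]
gripper_width: 0.0367
gripper_force: 50.8
tool shift [ 0.0011 -0.0004  0.1092]
```

```bash
python3 -m inch '[[[0.001,0,0.035],[0,0,0],0],[[0,0,0.035],[0,0,0],0],[[0,0,0.02],[0,0,0],0],[[0,0,0.008],[0,0,0],0],[[0,0,0],[0,0,0],0],[[0,0,0.004],[0,0,0],0],[[0,0,0],[0,0,0],0],[[0,0,0],[0,0,0],0]]'
python3 -m inch '[[[0,0,0.004],[0,0,0],0],[[0,0,0.003],[0,0,0],0],[[0,0,0],[0,0,0],0],[[0,0,0],[0,0,0],0]]'
```

```text
time: 34.83
tcp_pos: [0.4334, 0.2803, -0.0114]
tcp_rot: [0.001, -0.65, 0.76, -0.001]
force: [0.4, 0.4, -3.3]
gripper_width: 0.0364
gripper_force: 50.8
time: 35.17
tcp_pos: [0.4321, 0.2794, -0.0195]
tcp_rot: [0.0, -0.65, 0.76, -0.0]
force: [0.4, -0.0, -3.0]
gripper_width: 0.0363
gripper_force: 50.8
```

```bash
python3 -m inch '[[[0,0,0.002],[0,0,0],0],[[0,0,0],[0,0,0],0],[[0,0,0],[0,0,0],0]]'
python3 -m inch '[[[0,0,0],[0,0,0],0.55],[[0,0,0],[0,0,0],0.55],[[0,0,0],[0,0,0],0.55],[[0,0,-0.02],[0,0,0],0.55],[[0,0,-0.04],[0,0,0],0.55],[[0,0,-0.04],[0,0,0],0.55],[[0,0,-0.02],[0,0,0],0.6],[[0,0,0],[0,0,-4.8],0.6]]'
python3 -m inch '[[[0,0,0],[0,0,0],0.6],[[0,0,0],[0,0,0],0.6]]'
python3 - <<'E'
from h import *
B=F((.4836,.311),-9);to(*B[0]((.038,.0877)),.004);rot(85.8)
c=cam('top');print(feet(c))
E
```

```text
time: 35.42
tcp_pos: [0.4325, 0.2796, -0.0204]
tcp_rot: [0.001, -0.65, 0.76, -0.0]
force: [-2.6, -1.6, 7.9]
gripper_width: 0.037
gripper_force: 52.1
time: 36.08
tcp_pos: [0.4358, 0.2813, 0.1036]
tcp_rot: [0.005, -0.682, 0.731, -0.002]
force: [-0.1, 0.3, -0.5]
gripper_width: 0.051
gripper_force: 0.0
time: 36.25
tcp_pos: [0.432, 0.2795, 0.0984]
tcp_rot: [0.0, -0.681, 0.733, -0.0]
force: [-0.7, 0.8, -0.9]
gripper_width: 0.0512
gripper_force: 0.0
tool shift [-0.1195 -0.0943  0.0944]
turn [-0.05 -0.02 -0.01]
[array([ 0.544 , -0.1906]), array([ 0.4582, -0.1983])]
```

```bash
python3 -m inch '[[[-0.0299,-0.0236,0],[0,0,0],0.6],[[-0.0299,-0.0236,0],[0,0,0],0.6],[[-0.0299,-0.0236,0],[0,0,0],0.6],[[-0.0299,-0.0236,0],[0,0,0],0.6],[[0,0,0],[0,0,0],0.6],[[0,0,0],[0,0,0],0.6],[[0,0,0],[0,0,0],0.6]]'
python3 - <<'E'
from h import *
B=F((.4836,.311),-9);to(*B[0]((.038,.0877)),.004)
c=cam('wrist');P=[proj(c,(*B[0](np.array([.038,.0877])+d),.045)) for d in[(0,-.043),(0,.043)]];print(P)
E
```

```text
time: 36.88
tcp_pos: [0.5333, 0.3911, 0.0964]
tcp_rot: [-0.002, -0.681, 0.732, 0.0]
force: [-0.2, -0.2, -0.7]
gripper_width: 0.0516
gripper_force: 0.0
tool shift [-0.0009 -0.0018  0.0924]
[array([288.8, 163. ]), array([278.9, 276.1])]
```

```bash
python3 -m inch '[[[-0.001,-0.001,0.035],[0,0,0],0.6],[[0,0,0.03],[0,0,0],0.6],[[0,0,0.012],[0,0,0],0.6],[[0,0,0],[0,0,0],0.6],[[0,0,0.009],[0,0,0],0.6],[[0,0,0],[0,0,0],0.6],[[0,0,0],[0,0,0],0.6]]' 50
python3 -m inch '[[[0,0,0.004],[0,0,0],0.6],[[0,0,0.002],[0,0,0],0.6],[[0,0,0],[0,0,0],0.6],[[0,0,0],[0,0,0],0],[[0,0,0],[0,0,0],0],[[0,0,0],[0,0,0],0],[[0,0,0],[0,0,0],0],[[0,0,0],[0,0,0],0]]'
python3 -m inch '[[[0,0,0],[0,0,0],0],[[0,0,0],[0,0,0],0]]'
```

```text
time: 37.52
tcp_pos: [0.5366, 0.3932, 0.0137]
tcp_rot: [0.001, -0.681, 0.732, -0.001]
force: [-0.1, 0.3, 1.0]
gripper_width: 0.0508
gripper_force: 0.0
time: 38.18
tcp_pos: [0.5364, 0.3932, 0.007]
tcp_rot: [0.001, -0.681, 0.732, -0.001]
force: [-0.7, -0.2, 3.5]
gripper_width: 0.0362
gripper_force: 50.9
time: 38.35
tcp_pos: [0.5364, 0.3932, 0.0071]
tcp_rot: [0.001, -0.681, 0.732, -0.0]
force: [-0.6, -1.1, 6.6]
gripper_width: 0.0366
gripper_force: 51.0
```

```bash
python3 -m inch '[[[0,0,-0.006],[0,0,0],0],[[0,0,-0.02],[0,0,0],0],[[0,0,-0.03],[0,0,0],0],[[0,0,-0.03],[0,0,0],0],[[0,0,0],[0,0,4.8],0],[[0,0,0],[0,0,0],0],[[0,0,0],[0,0,0],0]]'
python3 - <<'E'
from h import *
B=F((.4836,.311),-9);to(*B[0]((.045,-.039)),-.017);rot(81);print(sensors.state()['gripper_width'])
E
```

```text
time: 38.93
tcp_pos: [0.5348, 0.3924, 0.0915]
tcp_rot: [-0.001, -0.651, 0.759, -0.0]
force: [-0.5, -0.0, -4.1]
gripper_width: 0.0362
gripper_force: 50.8
tool shift [ 0.1273 -0.0068  0.1087]
turn [ 0.06 -0.1   0.2 ]
0.03617209154426363
```

```bash
python3 -m inch '[[[0.032,-0.0017,0],[0,0,0],0],[[0.032,-0.0017,0],[0,0,0],0],[[0.032,-0.0017,0],[0,0,0],0],[[0.031,-0.0017,0],[0,0,0],0],[[0,0,0],[0,0,0],0],[[0,0,0],[0,0,0],0]]'
python3 -m inch '[[[0,0,0.035],[0,0,0],0],[[0,0,0.035],[0,0,0],0],[[0,0,0.02],[0,0,0],0],[[0,0,0.008],[0,0,0],0],[[0,0,0],[0,0,0],0],[[0,0,0.004],[0,0,0],0],[[0,0,0],[0,0,0],0],[[0,0,0],[0,0,0],0]]'
python3 - <<'E'
from h import *
B=F((.4836,.311),-9);print(B[1](tool()[0]),tool()[0][2])
E
```

```text
time: 39.43
tcp_pos: [0.5211, 0.2644, 0.0908]
tcp_rot: [-0.002, -0.65, 0.76, 0.001]
force: [-0.1, 0.7, -3.1]
gripper_width: 0.0365
gripper_force: 50.9
time: 40.1
tcp_pos: [0.5242, 0.2671, -0.0082]
tcp_rot: [0.001, -0.65, 0.76, -0.001]
force: [0.5, -0.0, -3.3]
gripper_width: 0.0362
gripper_force: 50.9
[ 0.047 -0.037] -0.0082276371636993
```

```bash
python3 -m inch '[[[0.001,0.002,0.004],[0,0,0],0],[[0,0,0.003],[0,0,0],0],[[0,0,0.002],[0,0,0],0],[[0,0,0],[0,0,0],0],[[0,0,0],[0,0,0],0]]'
python3 -m inch '[[[0,0,0],[0,0,0],0.55],[[0,0,0],[0,0,0],0.55],[[0,0,0],[0,0,0],0.55],[[0,0,-0.02],[0,0,0],0.55],[[0,0,-0.04],[0,0,0],0.55],[[0,0,-0.04],[0,0,0],0.55],[[0,0,-0.04],[0,0,0],0.75],[[0,0,0],[0,0,6.92],0.75]]'
python3 -m inch '[[[0,0,0],[0,0,6.92],0.75],[[0,0,0],[0,0,6.92],0.75],[[0,0,0],[0,0,6.92],0.75],[[0,0,0],[0,0,6.92],0.75],[[0,0,0],[0,0,6.92],0.75],[[0,0,0],[0,0,6.92],0.75],[[0,0,0],[0,0,6.92],0.75],[[0,0,0],[0,0,6.92],0.75]]'
python3 -m inch '[[[0,0,0],[0,0,6.92],0.75],[[0,0,0],[0,0,6.92],0.75],[[0,0,0],[0,0,6.92],0.75],[[0,0,0],[0,0,6.92],0.75],[[0,0,0],[0,0,0],0.75],[[0,0,0],[0,0,0],0.75]]'
python3 - <<'E'
from h import *
B=F((.4836,.311),-9);to(*B[0]((.002,.081)),.12);rot(-9)
E
```

```text
time: 40.52
tcp_pos: [0.5211, 0.2659, -0.0169]
tcp_rot: [0.001, -0.65, 0.76, -0.001]
force: [-3.2, -1.1, 7.9]
gripper_width: 0.0366
gripper_force: 52.2
time: 41.18
tcp_pos: [0.526, 0.2678, 0.1299]
tcp_rot: [0.007, -0.602, 0.798, -0.002]
force: [1.6, -0.4, 0.6]
gripper_width: 0.0641
gripper_force: 0.0
time: 41.85
tcp_pos: [0.5209, 0.2658, 0.1215]
tcp_rot: [0.0, -0.161, 0.987, -0.0]
force: [-0.2, 1.2, 0.5]
gripper_width: 0.0638
gripper_force: 0.0
time: 42.35
tcp_pos: [0.5209, 0.2658, 0.1215]
tcp_rot: [0.0, 0.076, 0.997, -0.0]
force: [0.0, 0.0, -0.1]
gripper_width: 0.064
gripper_force: 0.0
tool shift [0.0413 0.1201 0.0014]
turn [-0.01  0.05  0.31]
```

Next I'll move over the hinge and measure it with a mask in the wrist view.

```bash
python3 -m inch '[[[0.0103,0.03,0],[0,0,0],0.75],[[0.0103,0.03,0],[0,0,0],0.75],[[0.0103,0.03,0],[0,0,0],0.75],[[0.0103,0.03,0],[0,0,0],0.75],[[0,0,0],[0,0,0],0.75],[[0,0,0],[0,0,0],0.75],[[0,0,0],[0,0,0],0.75]]'
python3 - <<'E'
from h import *
B=F((.4836,.311),-9)
c=cam('wrist');im=np.asarray(c['frame']).astype(int)
m=((im.min(2)>130)).astype(np.uint8)
poly=np.array([proj(c,(*B[0](p),.005)) for p in[(-.105,.02),(-.105,.15),(.105,.15),(.105,.02)]]).astype(np.int32)
k=np.zeros_like(m);cv2.fillPoly(k,[poly],1);m&=k
n,l,st,ce=cv2.connectedComponentsWithStats(m);i=1+st[1:,4].argmax();print(st[i],ce[i])
pts=np.argwhere(l==i)[:,::-1]
W=np.array([B[1](ray(c,*p,.029)) for p in pts[::7]],np.float32);r=cv2.minAreaRect(W);print('bin-frame rect',r)
cv2.imwrite('pics/w8.png',im.astype(np.uint8));print(tool()[0],B[1](tool()[0]))
for p in[(285,120),(285,180),(285,200),(285,220)]:print(B[1](ray(c,*p,.029)),im[p[1],p[0]])
E
```

```text
time: 42.93
tcp_pos: [0.4984, 0.3904, 0.1212]
tcp_rot: [0.0, 0.076, 0.997, -0.001]
force: [-0.7, -0.6, 0.1]
gripper_width: 0.0638
gripper_force: 0.0
[ 254  122   70  155 9060] [290.74657837 197.45386313]
bin-frame rect ((0.0007666796445846558, 0.08422844856977463), (0.13119986653327942, 0.05119892954826355), 3.2961161136627197)
[0.49858138 0.38988471 0.12124586] [0.0025 0.0803]
[-0.0674  0.0792] [224 127  49]
[-0.02    0.0794] [243 237 233]
[-0.003   0.0794] [245 240 236]
[0.0145 0.0795] [245 241 237]
```

```bash
python3 -m inch '[[[0.002,0.004,0],[0,0,-3.3],0.75],[[0,0,0.035],[0,0,0],0.75],[[0,0,0.035],[0,0,0],0.75],[[0,0,0.035],[0,0,0],0.75],[[0,0,0],[0,0,0],0.75],[[0,0,0],[0,0,0],0.75]]' 90
python3 -m inch '[[[0,0,0.012],[0,0,0],0.75],[[0,0,0],[0,0,0],0.75],[[0,0,0.008],[0,0,0],0.75],[[0,0,0],[0,0,0],0.75]]'
python3 -m inch '[[[0,0,0.007],[0,0,0],0.75],[[0,0,0],[0,0,0],0.75],[[0,0,0.007],[0,0,0],0.75],[[0,0,0],[0,0,0],0.75]]'
python3 - <<'E'
from h import *
B=F((.4836,.311),-9);print(B[1](tool()[0]));rot(-5.7)
E
```

```text
time: 43.48
tcp_pos: [0.496, 0.3927, 0.0151]
tcp_rot: [-0.002, 0.049, 0.999, -0.002]
force: [-0.0, 0.7, 1.6]
gripper_width: 0.0639
gripper_force: 0.0
time: 43.82
tcp_pos: [0.4976, 0.395, -0.0034]
tcp_rot: [0.001, 0.049, 0.999, 0.0]
force: [-0.6, -0.5, 0.1]
gripper_width: 0.0643
gripper_force: 0.0
time: 44.15
tcp_pos: [0.4967, 0.3946, -0.0186]
tcp_rot: [-0.0, 0.048, 0.999, -0.001]
force: [0.1, -0.5, -0.9]
gripper_width: 0.0637
gripper_force: 0.0
[-0.0001  0.0846]
turn [-0.06 -0.02  0.14]
```

```bash
python3 -m inch '[[[0,0,0],[0,0,0],0.3],[[0,0,0],[0,0,0],0.3],[[0,0,0],[0,0,0],0.3],[[0,0,0],[0,0,0],0.3],[[0,0,0],[0,0,0],0],[[0,0,0],[0,0,0],0],[[0,0,0],[0,0,0],0]]' 90
python3 -m inch '[[[0,0,-0.006],[0,0,0],0],[[0,0,-0.012],[0,0,0],0],[[0,0,0],[0,0,0],0],[[0,0,0],[0,0,0],0]]'
```

```text
time: 44.73
tcp_pos: [0.4971, 0.3948, -0.0172]
tcp_rot: [0.0, 0.049, 0.999, -0.0]
force: [-3.4, -1.7, 5.2]
gripper_width: 0.0493
gripper_force: 93.8
time: 45.07
tcp_pos: [0.4983, 0.3955, 0.0013]
tcp_rot: [0.001, 0.049, 0.999, 0.0]
force: [-0.1, 0.6, -5.3]
gripper_width: 0.0493
gripper_force: 94.1
```

```bash
python3 -m inch '[[[0,0,-0.035],[0,0,0],0],[[0,0,-0.035],[0,0,0],0],[[0,0,-0.035],[0,0,0],0],[[0,0,-0.035],[0,0,0],0],[[0,0,-0.035],[0,0,0],0],[[0,0,0],[0,0,-6.5],0],[[0,0,0],[0,0,-6.5],0],[[0,0,0],[0,0,0],0]]'
python3 - <<'E'
from h import *
to(*CR[0]((0,-.084)),.18);rot(7.28)
E
```

```text
time: 45.73
tcp_pos: [0.4974, 0.3951, 0.176]
tcp_rot: [0.001, -0.066, 0.998, 0.0]
force: [0.1, -0.9, -4.6]
gripper_width: 0.049
gripper_force: 96.0
tool shift [ 0.0735 -0.773  -0.0041]
turn [-0.    0.09  0.26]
```

```bash
python3 -m inch '[[[0.0031,-0.0322,0],[0,0,0],0],[[0.0031,-0.0322,0],[0,0,0],0],[[0.0031,-0.0322,0],[0,0,0],0],[[0.0031,-0.0322,0],[0,0,0],0],[[0.0031,-0.0322,0],[0,0,0],0],[[0.0031,-0.0322,0],[0,0,0],0],[[0.0031,-0.0322,0],[0,0,0],0],[[0.0031,-0.0322,0],[0,0,0],0]]'
python3 -m inch '[[[0.0031,-0.0322,0],[0,0,0],0],[[0.0031,-0.0322,0],[0,0,0],0],[[0.0031,-0.0322,0],[0,0,0],0],[[0.0031,-0.0322,0],[0,0,0],0],[[0.0031,-0.0322,0],[0,0,0],0],[[0.0031,-0.0322,0],[0,0,0],0],[[0.0031,-0.0322,0],[0,0,0],0],[[0.0031,-0.0322,0],[0,0,0],0]]'
python3 -m inch '[[[0.0031,-0.0322,0],[0,0,0],0],[[0.0031,-0.0322,0],[0,0,0],0],[[0.0031,-0.0322,0],[0,0,0],0],[[0.0031,-0.0322,0],[0,0,0],0],[[0.0031,-0.0322,0],[0,0,0],0],[[0.0031,-0.0322,0],[0,0,0],0],[[0.0031,-0.0322,0],[0,0,0],0],[[0.0031,-0.0322,0],[0,0,0],0]]'
python3 -m inch '[[[0,0,0],[0,0,0],0],[[0,0,0],[0,0,0],0],[[0,0,0],[0,0,0],0]]'
python3 - <<'E'
from h import *
to(*CR[0]((0,-.084)),.0);rot(7.28);print(CR[1](tool()[0]))
c=cam('top');s=cam('scene');print(feet(c))
E
```

```text
time: 46.4
tcp_pos: [0.5051, 0.1348, 0.1748]
tcp_rot: [-0.0, -0.063, 0.998, -0.0]
force: [1.1, -0.5, -4.0]
gripper_width: 0.0492
gripper_force: 95.9
time: 47.07
tcp_pos: [0.5139, -0.1237, 0.1749]
tcp_rot: [-0.0, -0.063, 0.998, 0.0]
force: [0.2, -0.3, -4.7]
gripper_width: 0.049
gripper_force: 95.9
time: 47.73
tcp_pos: [0.5228, -0.3821, 0.1746]
tcp_rot: [-0.0, -0.063, 0.998, 0.001]
force: [0.8, -0.5, -4.8]
gripper_width: 0.0489
gripper_force: 95.9
time: 47.98
tcp_pos: [0.5227, -0.3802, 0.1745]
tcp_rot: [-0.0, -0.064, 0.998, 0.001]
force: [0.1, -0.3, -4.9]
gripper_width: 0.0492
gripper_force: 96.4
tool shift [-0.0032 -0.0014  0.1745]
turn [ 0.11 -0.04  0.04]
[-0.0031 -0.0829]
[array([ 0.5576, -0.2737])]
```

```bash
python3 -m inch '[[[-0.003,-0.002,0.035],[0,0,0],0],[[0,0,0.035],[0,0,0],0],[[0,0,0.035],[0,0,0],0],[[0,0,0.035],[0,0,0],0],[[0,0,0.02],[0,0,0],0],[[0,0,0.01],[0,0,0],0],[[0,0,0],[0,0,0],0],[[0,0,0],[0,0,0],0]]'
python3 -m inch '[[[0,0,0.008],[0,0,0],0],[[0,0,0],[0,0,0],0],[[0,0,0],[0,0,0],0]]'
```

```text
time: 48.75
tcp_pos: [0.5274, -0.3822, 0.0065]
tcp_rot: [0.001, -0.065, 0.998, -0.0]
force: [-0.2, -1.0, -3.8]
gripper_width: 0.0491
gripper_force: 96.1
time: 49.0
tcp_pos: [0.5274, -0.383, -0.0012]
tcp_rot: [0.001, -0.065, 0.998, -0.001]
force: [0.5, -0.2, -4.1]
gripper_width: 0.0492
gripper_force: 96.1
```

```bash
python3 -m inch '[[[0,0,0.008],[0,0,0],0],[[0,0,0.005],[0,0,0],0],[[0,0,0],[0,0,0],0],[[0,0,0],[0,0,0],0]]'
python3 -m inch '[[[0,0,0.002],[0,0,0],0],[[0,0,0],[0,0,0],0],[[0,0,0],[0,0,0],0]]'
```

```text
time: 49.33
tcp_pos: [0.5265, -0.3824, -0.0157]
tcp_rot: [0.0, -0.065, 0.998, 0.0]
force: [-0.1, 0.0, -4.5]
gripper_width: 0.0489
gripper_force: 96.5
time: 49.58
tcp_pos: [0.5267, -0.3826, -0.0162]
tcp_rot: [0.0, -0.065, 0.998, -0.0]
force: [-2.9, 2.3, 5.9]
gripper_width: 0.0491
gripper_force: 97.5
```

Contact. I'll release, rise straight up, move clear and look.

```bash
python3 -m inch '[[[0,0,0],[0,0,0],0.7],[[0,0,0],[0,0,0],0.7],[[0,0,0],[0,0,0],0.7],[[0,0,0],[0,0,0],0.7],[[0,0,-0.02],[0,0,0],0.7],[[0,0,-0.035],[0,0,0],0.7],[[0,0,-0.035],[0,0,0],0.7],[[0,0,-0.035],[0,0,0],0.7]]'
python3 -m inch '[[[0,0,-0.035],[0,0,0],0.7],[[0,0,-0.035],[0,0,0],0.7],[[0,0,-0.03],[0,0,0],0.7],[[0.03,0,0],[0,0,0],0.7],[[0.03,0,0],[0,0,0],0.7],[[0.03,0,0],[0,0,0],0.7],[[0,0,0],[0,0,0],0.7],[[0,0,0],[0,0,0],0.7]]'
python3 - <<'E'
from h import *
t=np.asarray(cam('top')['frame']);s=np.asarray(cam('scene')['frame'])
a=cv2.resize(t[120:290,110:520],(800,332));b=cv2.resize(s[140:320,70:450],(566,268))
o=np.zeros((600,800,3),np.uint8);o[:332]=a;o[332:,:566]=b;cv2.imwrite('pics/end.png',o)
E
```

```text
time: 50.25
tcp_pos: [0.5265, -0.3823, 0.1087]
tcp_rot: [0.0, -0.065, 0.998, 0.0]
force: [-0.3, -1.4, 1.1]
gripper_width: 0.0594
gripper_force: 0.0
time: 50.92
tcp_pos: [0.4365, -0.3946, 0.2082]
tcp_rot: [0.001, -0.064, 0.998, -0.0]
force: [0.8, -0.3, -0.9]
gripper_width: 0.0597
gripper_force: 0.0
```

View pics/end.png

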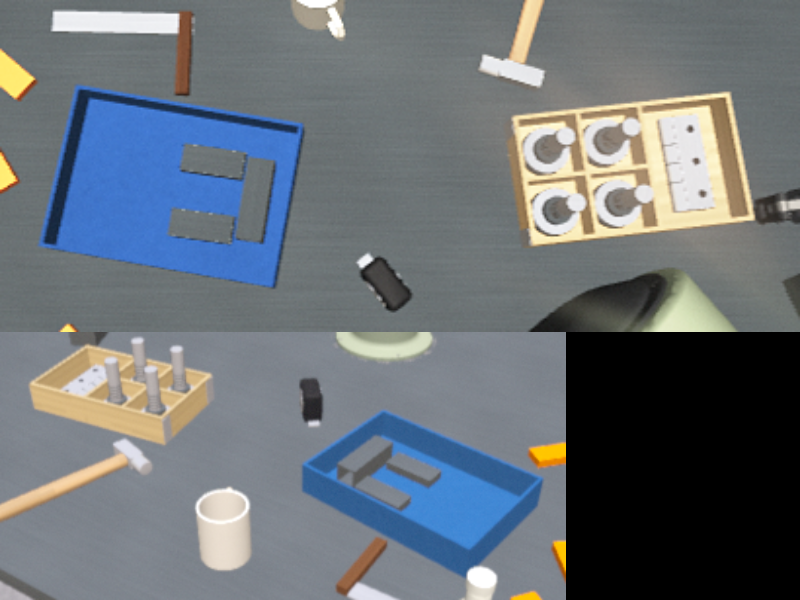

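The picture shows all four feet upright, one to a cell, with bases near (547,150), (609,140), (557,210) and (620,203). The hinge lies flat in the long compartment at (686,162), and the tube and bars lie on the bin floor. Everything else is where it was, so I'm handing in.

```bash
python3 -c "
from bench import bot
print(bot.hand_in())"
```

```text
the job is handed in; nothing more can be done
None
```

The job is handed in, and the last picture showed all three loose feet upright in their own cells beside the packed one, the hinge flat in the long compartment, the offcuts on the bin floor and the other things on the bench where they were.

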